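Close a double-walled sample canister in the packing bay

ROBOT

A 6-joint arm with a two-finger parallel gripper is mounted at the origin on a cart in front of the work surface, level with it; the furniture and walls round the work are solid. World frame = base frame: x ahead of the robot, y to its left, z up, the work surface at z = 0. Lengths are in m, angles in rad, forces in N, time in s.
With the tool pointing down it reaches from about 0.3 to 0.775 m from the base axis. Payload 14.6 kg.
Tool frame: the origin (TCP) lies at the very end of the fingers, on their centre line; the grasp point (between the pads) lies 19 mm behind it (pinch_z is the distance from the TCP to the grasp point, in m); z points along the fingers, y is the direction in which the jaws open and shut (so a half turn about z gives the same grasp; the last joint's range is limited). The gripper opens to 94 mm and grips with 3 to 60 N. Pads are 16 mm wide; open, the fingers measure 119 mm over their backs; the gripper's body (75 mm by 177 mm) begins 78 mm behind the grasp point.
Start: joints at [1.153, 0.3, 1.521, -0, 1.321, -0.067], TCP at [0.189, 0.516, 0.205] pointing down, gripper open.
Joint ranges: [-3.03, 3.03], [-0.79, 2.21], [0.23, 2.52], [-1.04, 4.18], [0, 3.07], [-2.55, 2.55]. Speed limits (rad/s): [2.22, 2.22, 2.57, 3.14, 3.14, 3.14].

INTERFACE

Orientations are given as [roll, pitch, yaw] about the fixed x, y, z axes, in that order (R = Rz(yaw) Ry(pitch) Rx(roll)).
In Python, from station import get_obs, camera, hand_in, pinch_z gives the robot as it stands.
- The arm moves only by the tool servo_tool, never from a script. Its argument "moves" is a list that holds one entry, the list of rows, each a list of 7 numbers: the turn, a rotation vector about the tool's x, y, z normalised to -1 to 1, where 1 is pi/2 rad, then the shift along the tool's x, y, z normalised to -1 to 1, where 1 is 500 mm, then the closure, from 0 (fully open) to 1 (shut). In form: [[[rx, ry, rz, x, y, z, hand], ...]]. A call has 1 to 12 rows; each row is the pose to reach, as a shift and turn from the pose measured when the call began, along the tool's axes at that moment; what a row does not reach only later rows make up. A row lasts 1/12 s, in which the tool goes at most 41.7 mm and 7.16 degrees, less where a joint would pass 70% of its speed; a pose out of reach is approached as far as the arm can. A call with a number of a shift or a turn outside -1 to 1 is refused whole. A call with a gripper value outside its range is refused whole. The fingers move at their own pace and stop on an object; "squeeze" is the grip in N (left out, the last holds). Time passes only in rows, so rows that repeat a pose let the fingers close. It gives the time, the measured TCP pose, the force and the opening at its end, in the units of the state.
- get_obs(): the state, without advancing time (a new reading comes with each control period).
- camera(name): name is "scene" or "top" or "wrist"; returns a dict with "color" (400x640x3 uint8, red, green, blue), "intrinsics" (3x3 intrinsics, pixels), "rvec" (rotation vector, rad) and "tvec" (3), from world to camera coordinates, as OpenCV has them. Camera axes: x right, y down, z forward; pixel columns grow to the right and rows downward; lengths in m; the calibration is good to about 2 mm. A picture is of the moment at which its call begins. There is no depth.
- hand_in(): hands the job in, once; it reports no verdict.
The state is a dict: "time_s": time; "qpos": joint angles; "joint_vel": joint speeds; "tau": joint torques, N m; "ee_pos": TCP position; "eef_rot": TCP orientation; "force": force on the tool from outside, world axes, zero at the start; "moment": the same for the moment, N m; "grip_width": finger opening in m.
Only numpy, scipy, OpenCV 4.12 (cv2) and the standard library are available. Lean on these libraries where they do the work, as an engineer would, in place of code of your own. Each camera call takes 0.05 s, during which the arm holds its last target.

TASK

Get the loaded sample canister ready for the courier: slide its open base along the table, without lifting it, into the packing bay until it is home against the back stop. Then set the small inner cup mouth-down on the base's inner rim, over the tubes, and after it the large outer cover mouth-down on the outer rim, turned so that the tab on the base drops into the keyway in the cover and the cover sits flush. Leave the bottles and the label roll where they are.

Things in the scene. Friction and masses are not known exactly. Their poses are not given: they have to be found in the camera images.
- base: Grey round canister base, 100 mm diameter, 0.3 to 0.55 kg, open side up, holding three upright capped sample tubes fixed in it (tops 64 mm above the table). Origin: centre of its underside, z up. Too wide to grasp across; slides on the table at a few newtons against its upright 28 mm high outer wall. Has two concentric rims (see outer_rim, inner_rim).
- outer_rim (a point): Centre of the base's outer rim, on its axis, 28 mm above its underside; turns with the base. The rim is flat, radius 43 to 50 mm; a locating lip of outer radius 43 mm at its inner edge rises 6 mm above it. On the rim, towards this frame's +x, stands the key tab: 12 mm wide, 8 mm high, radius 42 to 49 mm.
- inner_rim (a point): Centre of the base's inner rim, on its axis, 36 mm above its underside. The rim is flat, radius 28 to 34 mm; a locating lip of outer radius 28 mm at its inner edge rises 6 mm above it. The inner cup sits here, its rim at this height.
- inner_cup_mid (a point): Small white inner cup standing mouth-down, 70 g, 68 mm diameter, bore 61 mm, closed end 40 mm above its rim. On the closed end a grip fin 44 mm long (along x), 12 mm thick (along y), its top 64 mm above the rim. This point: on its axis 32 mm above its rim, z up. Any turn about z is right when seated; then this point is 68 mm above the base's underside.
- cover_mid (a point): Large white outer cover standing mouth-down, 0.1 to 0.17 kg, 99 mm diameter, bore 90 mm, closed end 88 mm above its rim (83 mm inside). On the closed end a grip fin 62 mm long (along x), 12 mm thick (along y), its top 114 mm above the rim. This point: on its axis 57 mm above its rim, z up. Seated, this point is 85 mm above the base's underside.
- keyway (a point): Middle of the cover's keyway: a notch through the rim, 17 mm wide, 10 mm high, in the direction of the cover's +x, marked by a thin rib on the wall and closed end. Point at 47 mm radius, rim height. Seated, it is over the base's tab (cover +x along base +x within 3 degrees); otherwise the cover rests on the tab, crooked and 8 mm too high on that side.
- bay: Packing bay: low sheet-metal stop fixed to the table, 22 mm high, open towards the robot, no floor. Origin: on the table where the base's centre is when home; +x points inwards to the back stop, inner face 51.5 mm beyond the origin. Side walls 108 mm apart inside, starting 5 mm before the origin; before them flared guides spread to 150 mm, 34 mm before the origin.
- bottle_left: Small white dropper bottle with a white cap, 27 mm diameter, 82 mm high, standing loose to the left of the bay; leave alone. Origin: centre of its underside.
- bottle_right: Small white dropper bottle with a dark blue cap, 27 mm diameter, 82 mm high, standing loose to the right of the bay; leave alone. Origin: centre of its underside.
- label_roll: Roll of white paper labels lying flat, 61 mm diameter, 25 mm high, loose behind the bay on the left; leave alone. Origin: centre of its underside.
There are look-alikes about, which are no part of the job. Leave any purple or turquoise look-alike of the part that bears inner_cup_mid alone.

How it is judged:
On the way, in this order (a step that is already met when the one before it is completed fails the run):
1. the base stands home in the packing bay (horizontal distance between base and bay below 0.008 m and height (world z) of base below 0.004 m and angle between base's own z axis and vertical below 0.03 rad), for 0.2 s.
2. the inner cup sits mouth-down on the base's inner rim (all of step 1 and z of inner_cup_mid in the frame of base between 0.0655 and 0.0705 m and horizontal distance between inner_cup_mid and base below 0.005 m and angle between inner_cup_mid's own z axis and vertical below 0.04 rad), for 0.2 s.
3. the outer cover sits flush on the outer rim, tab in keyway (all of step 2 and z of cover_mid in the frame of base between 0.0825 and 0.0875 m and horizontal distance between cover_mid and base below 0.005 m and angle between cover_mid's own z axis and vertical below 0.03 rad), for 0.2 s.
At the end, for the whole second after the job is handed in: Base flat on the table, within 8 mm of home in the bay. Inner cup upright on the inner rim: centred within 5 mm, height within 2.5 mm. Cover flush on the outer rim with the tab in its keyway: upright within 0.03 rad, centred within 5 mm, height within 2.5 mm. All at rest (all of step 3 and linear speed of each of base, inner_cup, cover below 0.01 m/s); the robot touches nothing.
It fails at once if the base is lifted off the table by more than 12 mm (height (world z) of base above 0.012 m).
It fails at once if the left dropper bottle is moved by more than 20 mm or knocked over (distance of bottle_left from where it was at the start of the episode above 0.02 m or angle between bottle_left's own z axis and vertical above 0.5 rad).
It fails at once if the right dropper bottle is moved by more than 20 mm or knocked over (distance of bottle_right from where it was at the start of the episode above 0.02 m or angle between bottle_right's own z axis and vertical above 0.5 rad).
It fails at once if the label roll is moved by more than 20 mm (distance of label_roll from where it was at the start of the episode above 0.02 m).
It also fails if it takes over 72 s, if anything falls off the work surface, if the arm or the gripper's body presses on something with over 40 N, if the wrist force passes 120 N, or if a joint passes its speed limit or range.

## Working session

There is one attempt and no reset: what is moved stays moved. The work goes in short steps, Python scripts to look and compute and a tool call to move; the robot and the scene stay as the last step left them, time stands still between calls to the robot, and variables do not carry over. Pictures are saved under pics/ and viewed, and the job is handed in when it is done.

Besides the shell and the picture viewer there is one more tool, called after "Emit:" as name(argument=value, ...), one argument or row to a line, values as JSON. servo_tool: Moves the arm, as the interface text tells. Scaled input: -1 to 1 covers 500 mm each way for a shift and pi/2 rad each way for a turn. Its arguments: {"type":"object","properties":{"moves":{"type":"array"},"squeeze":{"type":"number"}},"required":["moves"]}

```bash
mkdir -p pics; ls; python3 - <<'E'
from station import get_obs, camera, pinch_z
import cv2
o=get_obs(); print(o, pinch_z)
for n in ["scene","top","wrist"]:
    c=camera(n); cv2.imwrite(f"pics/{n}0.png",c["color"][:,:,::-1]); print(n,c["intrinsics"].tolist(),c["rvec"],c["tvec"])
E
```

```text
pics
{'time_s': 0.0, 'qpos': array([ 1.15336556e+00,  3.00477083e-01,  1.52156991e+00, -1.24302498e-05,
        1.32070277e+00, -6.66024262e-02]), 'joint_vel': array([-7.60965735e-04,  5.35374280e-05,  4.43096298e-05,  4.10293411e-04,
       -6.22856390e-04,  3.73963294e-04]), 'tau': array([ 1.77947327e-04, -5.31790280e+01, -3.52749324e+01,  7.08754733e-02,
        2.42581952e-02, -9.21481796e-05]), 'ee_pos': array([0.18892332, 0.51625823, 0.20488778]), 'eef_rot': array([-3.14043731e+00, -6.49960964e-05,  2.79076736e+00]), 'force': array([-0.82959067, -0.24116948,  0.13089759]), 'moment': array([ 0.00268533, -0.03248906, -0.00165222]), 'grip_width': 0.09402152403019684} 0.0188
scene [[397.10977082395897, 0.0, 325.19352102758825], [0.0, 397.10977082395897, 199.8779547342174], [0.0, 0.0, 1.0]] [ 1.81790703 -1.05258626  0.62634816] [-0.18704978  0.31272758  0.82767243]
top [[384.60051226420774, 0.0, 315.7859715777004], [0.0, 384.60051226420774, 197.64054206687095], [0.0, 0.0, 1.0]] [ 2.18291211 -2.15482478  0.10509818] [0.13436007 0.61342134 1.1049914 ]
wrist [[321.92793682441066, 0.0, 310.1517440203796], [0.0, 321.92793682441066, 203.99731795975936], [0.0, 0.0, 1.0]] [-2.38869498 -1.66889207 -0.22042178] [-0.54807463 -0.02740167  0.39212945]
```

View pics/scene0.png

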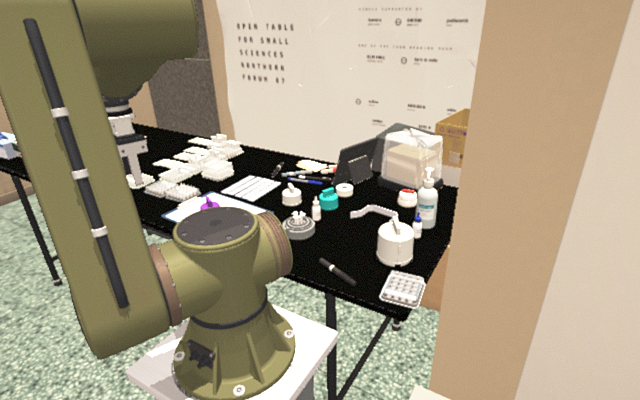

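View pics/top0.png

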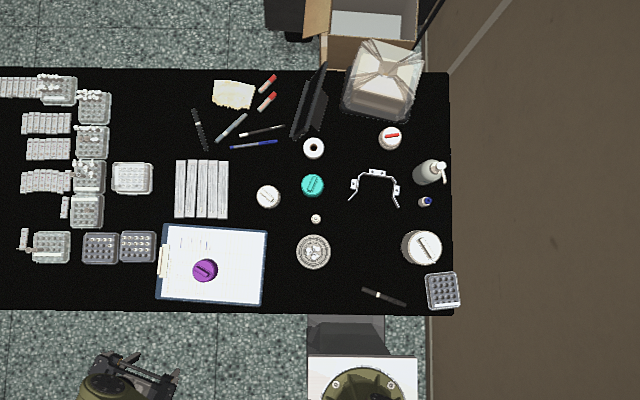

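View pics/wrist0.png

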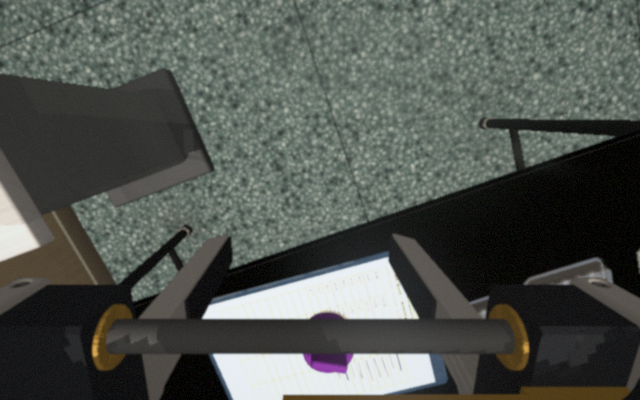

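The top view shows the base at (313,252) and the bay at (375,187). Cup candidates are white (268,197), turquoise (312,185), purple (205,270) and a white pot with a red top (390,138). The large cover is at (422,248). The bottles are at (316,218) and (425,202), and the label roll at (313,148). The description fits the white one at (268,197), so I'll check it in crops.

```bash
cat > h.py <<'E'
import numpy as np, cv2
from station import get_obs, camera, pinch_z
def P(c):
    R=cv2.Rodrigues(np.array(c["rvec"],float))[0]; return np.array(c["intrinsics"]),R,np.array(c["tvec"],float).reshape(3)
def ray(c,uv,z):
    K,R,t=P(c); d=R.T@np.linalg.inv(K)@np.array([uv[0],uv[1],1.]); o=-R.T@t
    return o+d*(z-o[2])/d[2]
def proj(c,X):
    K,R,t=P(c); return cv2.projectPoints(np.atleast_2d(np.array(X,float)),np.array(c["rvec"],float),t,K,None)[0][:,0]
def crop(img,u0,v0,u1,v1,s,name):
    cv2.imwrite(name,cv2.resize(img[v0:v1,u0:u1,::-1],None,fx=s,fy=s,interpolation=cv2.INTER_CUBIC))
E
python3 - <<'E'
from h import *
c=camera("top"); np.save("top0.npy",c,allow_pickle=True)
im=c["color"]
crop(im,240,120,460,280,3.6,"pics/topc.png")
s=camera("scene"); np.save("scene0.npy",s,allow_pickle=True); crop(s["color"],260,150,460,290,4,"pics/scenec.png")
for n,uv,z in [("base",(313,252),.03),("cup",(268,197),.04),("cover",(422,248),.09),("bay",(375,187),.0),("bl",(316,218),.08),("br",(425,202),.08),("roll",(313,148),.025)]: print(n,ray(c,uv,z))
K,R,t=P(c); print(-R.T@t)
E
```

```text
base [0.45242813 0.14833346 0.03      ]
cup [0.61079354 0.28229459 0.04      ]
cover [ 0.46977667 -0.15290801  0.09      ]
bay [ 0.64953105 -0.0372178   0.        ]
bl [0.54923329 0.1407678  0.08      ]
br [ 0.59830772 -0.16593391  0.08      ]
roll [0.76209614 0.15264823 0.025     ]
[0.49862856 0.13833102 1.16085247]
```

View pics/topc.png

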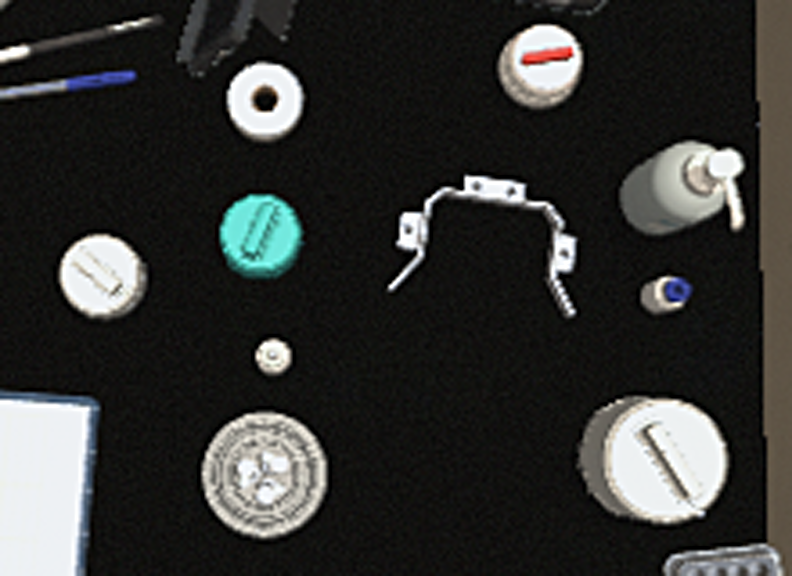

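View pics/scenec.png

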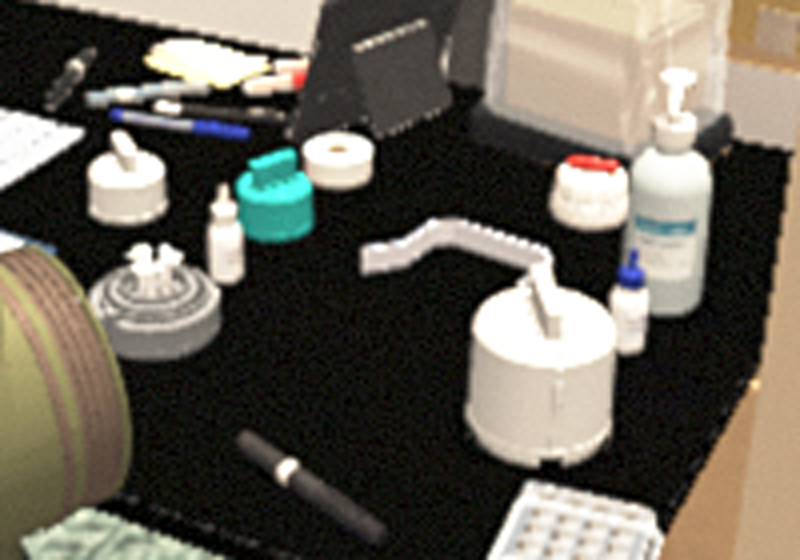

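```bash
python3 - <<'E'
from h import *
from scipy.spatial.transform import Rotation as Ro
c=np.load("top0.npy",allow_pickle=True).item(); im=c["color"]
crop(im,335,155,435,230,8,"pics/bayc.png"); crop(im,290,228,340,276,12,"pics/basec.png")
w=camera("wrist"); o=get_obs(); K,R,t=P(w)
RT=Ro.from_euler('xyz',o["eef_rot"]).as_matrix()
print("cam in tool",RT.T@(-R.T@t-o["ee_pos"]),"\n",np.round(RT.T@R.T,3))
E
```

```text
cam in tool [ 0.07630488 -0.0008945  -0.17920061] 
 [[-0.001 -0.965 -0.263]
 [ 1.    -0.    -0.002]
 [ 0.002 -0.263  0.965]]
```

View pics/bayc.png

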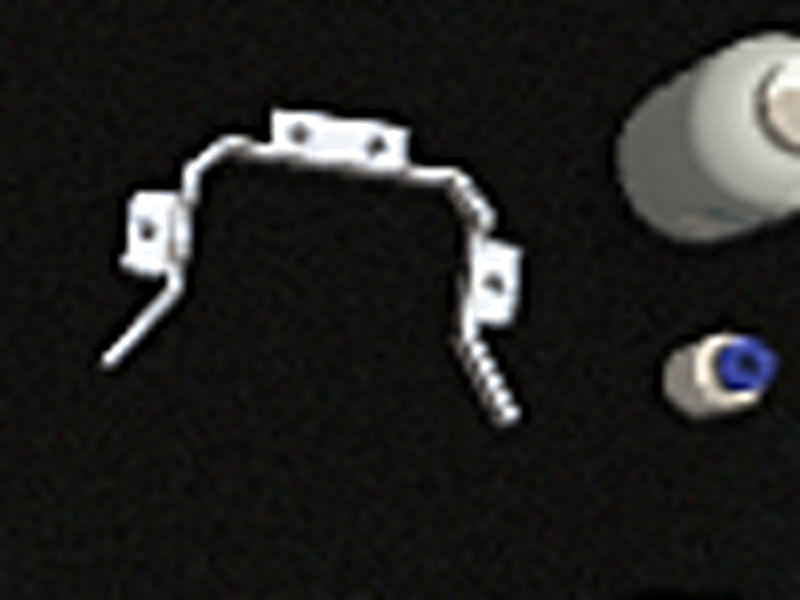

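View pics/basec.png

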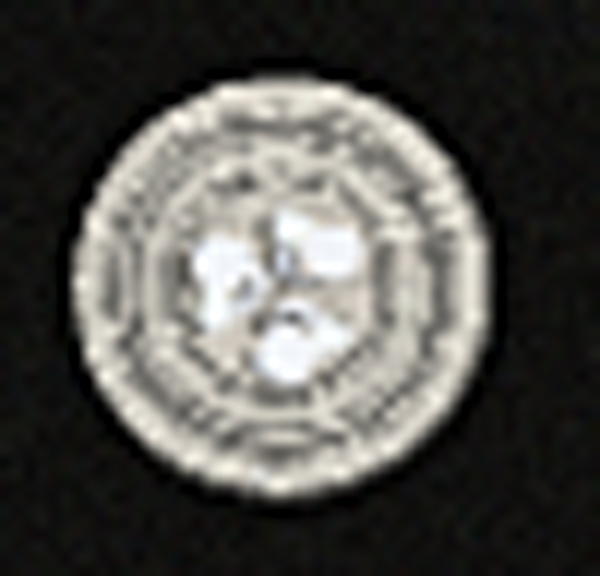

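```bash
python3 - <<'E'
from h import *
from scipy.optimize import least_squares
c=np.load("top0.npy",allow_pickle=True).item(); im=c["color"]
pix=lambda p:((p[0]+.5)/8+335-.5,(p[1]+.5)/8+155-.5)
pts=[((108,362),(-.034,.075)),((508,415),(-.034,-.075)),((180,285),(-.005,.054)),((466,335),(-.005,-.054))]
W=np.array([ray(c,pix(p),.022)[:2] for p,_ in pts]); M=np.array([m for _,m in pts]); print(W)
b1=ray(c,pix((250,153)),.022)[:2]; b2=ray(c,pix((440,178)),.022)[:2]; print(b1,b2)
def f(p):
    r=np.array([[np.cos(p[2]),-np.sin(p[2])],[np.sin(p[2]),np.cos(p[2])]])
    e=[(W-(M@r.T+p[:2])).ravel()]
    n=r[:,0]
    return np.concatenate(e+[[ (b1-p[:2])@n-.0515,(b2-p[:2])@n-.0515]])
s=least_squares(f,[.63,-.04,-.14]); print("bay",s.x,np.degrees(s.x[2]),np.round(s.fun*1e3,1))
# circles via threshold
g=im.max(axis=2)
for n,(u,v),rad,z in [("base",(313,252),25,.028),("cup",(268,197),17,.04),("cover",(423,247),30,.088)]:
    m=(g>90).astype(np.uint8); k,l,st,ce=cv2.connectedComponentsWithStats(m); i=l[v,u]; print(n,st[i],ce[i],ray(c,ce[i],z))
E
```

```text
[[ 0.60724703  0.0462658 ]
 [ 0.58940518 -0.10217391]
 [ 0.63641132  0.01957973]
 [ 0.61904507 -0.0868063 ]]
[ 0.68648805 -0.00648847] [ 0.67793725 -0.07749616]
bay [ 0.63204124 -0.03336153 -0.1347548 ] -7.720881127975237 [-1.2  0.7  1.1  0.9  2.1 -1.2 -0.8 -0.6 -1.2 -0.1]
base [296 234  35  35 943] [313.06574761 251.33085896] [0.4542847  0.14818589 0.028     ]
cup [256 185  25  23 434] [267.93317972 196.25345622] [0.6129897  0.28254638 0.04      ]
cover [ 401  230   41   35 1131] [421.40583554 247.11847922] [ 0.47212082 -0.15184437  0.088     ]
```

```bash
cat >> h.py <<'E'
from scipy.spatial.transform import Rotation as Ro
def to(xyz,yawdeg):
    o=get_obs(); R=Ro.from_euler('xyz',o["eef_rot"]); T=Ro.from_euler('xyz',[np.pi,0,np.radians(yawdeg)])
    rv=(R.inv()*T).as_rotvec()/(np.pi/2); sh=R.inv().apply(np.array(xyz)-o["ee_pos"])/.5
    print("row",np.round(np.r_[rv,sh],4).tolist()," rows>=",round(max(np.linalg.norm(sh)*500/41.7,np.linalg.norm(rv)*90/7.16),1))
E
python3 -c "
from h import *
to([.432,.225,.11],106)"
```

```text
row [-0.0002, 0.0001, 0.5989, -0.6568, -0.3802, 0.1906]  rows>= 9.4
```

Emit:
servo_tool(
  moves=[
    [[0,0,0.599,-0.657,-0.38,0.19,0.36],[0,0,0.599,-0.657,-0.38,0.19,0.36],[0,0,0.599,-0.657,-0.38,0.19,0.36],[0,0,0.599,-0.657,-0.38,0.19,0.36],[0,0,0.599,-0.657,-0.38,0.19,0.36],[0,0,0.599,-0.657,-0.38,0.19,0.36],[0,0,0.599,-0.657,-0.38,0.19,0.36],[0,0,0.599,-0.657,-0.38,0.19,0.36],[0,0,0.599,-0.657,-0.38,0.19,0.36],[0,0,0.599,-0.657,-0.38,0.19,0.36],[0,0,0.599,-0.657,-0.38,0.19,0.36]],
  ],
)

```text
time_s: 1.22
ee_pos: [0.4335, 0.2225, 0.1094]
eef_rot: [-3.14, 0.001, 1.846]
force: [-0.3, 0.3, 0.0]
grip_width: 0.0607
```

```bash
python3 - <<'E'
from h import *
o=get_obs(); print(o["time_s"],o["ee_pos"],o["eef_rot"],o["grip_width"])
c=camera("wrist"); cv2.imwrite("pics/w1.png",c["color"][:,:,::-1])
print(proj(c,[[.454,.148,.028],[.404,.148,.028],[.504,.148,.028]]))
to([.432,.225,.01],106)
E
```

```text
1.2167 [0.43348596 0.22247333 0.10935354] [-3.13997731e+00  7.85149459e-04  1.84611708e+00] 0.0606947118288349
[[310.58220382 290.70322217]
 [256.83889324 277.11824177]
 [363.05634945 303.96738904]]
row [-0.0007, 0.0002, -0.0019, 0.0023, -0.0004, 0.1998]  rows>= 2.4
```

View pics/w1.png

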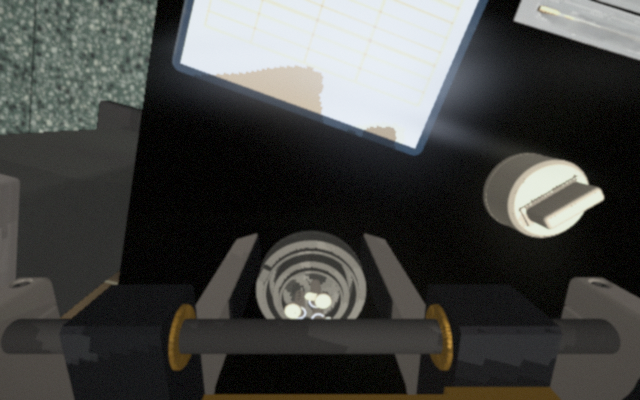

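Emit:
servo_tool(
  moves=[
    [[0,0,0,0.002,0,0.1,0.36],[0,0,0,0.002,0,0.2,0.36],[0,0,0,0.002,0,0.2,0.36],[0,0,0,-0.03,0,0.2,0.36],[0,0,0,-0.06,0,0.2,0.36],[0,0,0,-0.085,0,0.2,0.36],[0,0,0,-0.11,0,0.2,0.36],[0,0,0,-0.14,0,0.2,0.36],[0,0,0,-0.17,0,0.2,0.36],[0,0,0,-0.2,0,0.2,0.36],[0,0,0,-0.23,0,0.2,0.36],[0,0,0,-0.23,0,0.2,0.36]],
  ],
)

```text
time_s: 2.27
ee_pos: [0.4641, 0.1131, 0.0104]
eef_rot: [-3.141, 0.0, 1.847]
force: [-0.4, 0.6, 0.4]
grip_width: 0.0602
```

```bash
cat >> h.py <<'E'
def comp(c,uv,z,th=90):
    g=c["color"].max(axis=2); k,l,st,ce=cv2.connectedComponentsWithStats((g>th).astype(np.uint8)); i=l[uv[1],uv[0]]; return st[i],ray(c,ce[i],z)
E
python3 - <<'E'
from h import *
o=get_obs(); print(o["time_s"],o["ee_pos"],o["eef_rot"],o["force"],o["grip_width"])
c=camera("top"); crop(c["color"],240,120,460,280,3.6,"pics/top2.png")
c=camera("wrist"); cv2.imwrite("pics/w2.png",c["color"][:,:,::-1])
to([.487,.03,.01],106)
E
```

```text
2.2667 [0.46405345 0.11311243 0.01037101] [-3.14100500e+00  4.53426486e-04  1.84693387e+00] [-0.40941903  0.60115932  0.36301468] 0.060183469720793685
row [-0.0004, 0.0002, -0.0018, -0.175, -0.0012, 0.0006]  rows>= 2.1
```

View pics/top2.png

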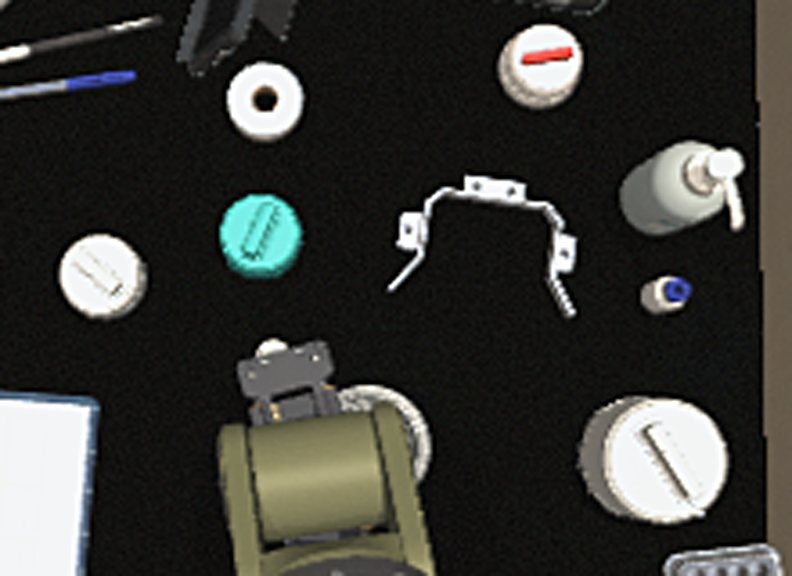

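View pics/w2.png

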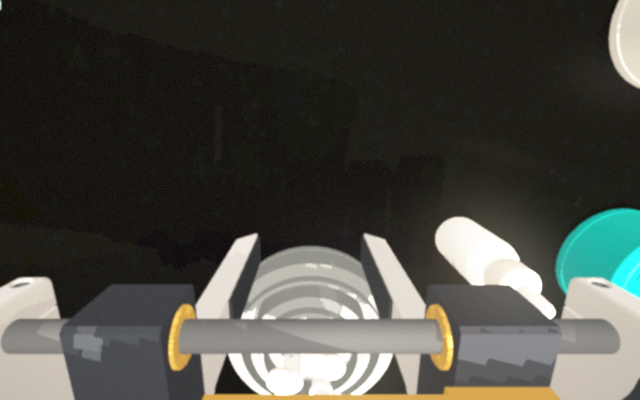

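The base sits between the fingers, centred at about (311,330), and the bottles haven't been touched. I'll carry on pushing.

Emit:
servo_tool(
  moves=[
    [[0,0,0,-0.025,0,0,0.36],[0,0,0,-0.05,0,0,0.36],[0,0,0,-0.08,0,0,0.36],[0,0,0,-0.11,0,0,0.36],[0,0,0,-0.14,0,0,0.36],[0,0,0,-0.165,0,0,0.36],[0,0,0,-0.175,0,0,0.36],[0,0,0,-0.175,0,0,0.36],[0,0,0,-0.1,0,0,0.36],[0,0,0,-0.1,0,-0.1,0.36],[0,0,0,-0.1,0,-0.25,0.36],[0,0,0,-0.1,0,-0.25,0.36]],
  ],
)

```text
time_s: 3.37
ee_pos: [0.4766, 0.0673, 0.1368]
eef_rot: [-3.14, 0.0, 1.849]
force: [1.0, 0.6, -0.0]
grip_width: 0.0605
```

```bash
python3 - <<'E'
from h import *
o=get_obs(); print(o["time_s"],o["ee_pos"],o["eef_rot"],o["force"],o["grip_width"])
c=camera("top"); crop(c["color"],240,120,460,280,3.6,"pics/top3.png")
c=camera("wrist"); cv2.imwrite("pics/w3.png",c["color"][:,:,::-1])
print(proj(c,[[.5,-.016,.028]]))
E
```

```text
3.3667 [0.47656946 0.06728597 0.1367874 ] [-3.13966814e+00  2.48391080e-04  1.84886464e+00] [ 1.01181115  0.64248742 -0.03298453] 0.06054298436106802
[[306.30486185 279.47460233]]
```

View pics/top3.png

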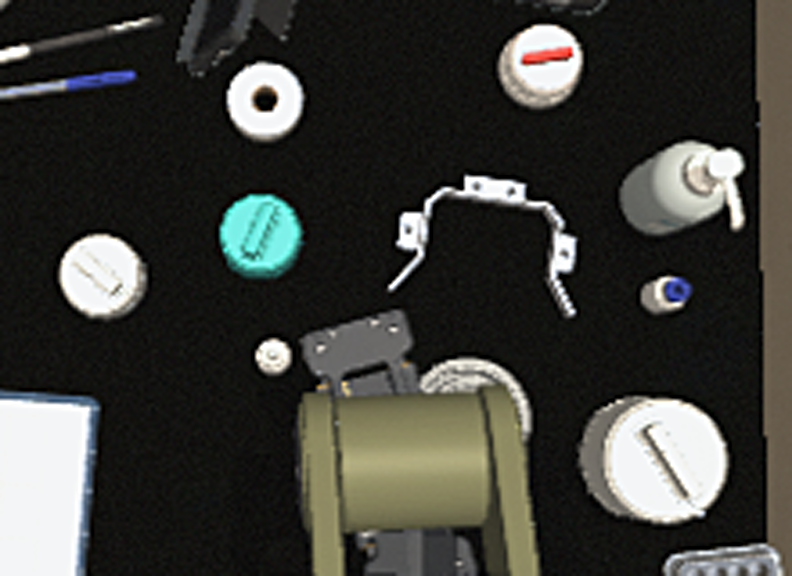

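View pics/w3.png

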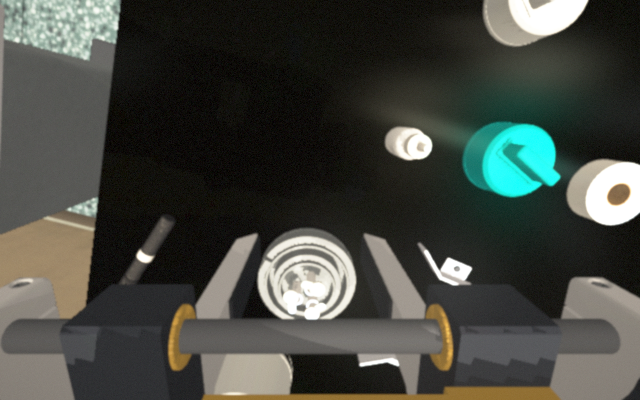

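```bash
python3 -c "
from h import *
to([.418,-.0045,.137],172.3)"
```

```text
row [0.0042, 0.0049, -0.7377, -0.104, -0.1585, 0.0078]  rows>= 9.3
```

Emit:
servo_tool(
  moves=[
    [[0,0,-0.738,-0.104,-0.1585,0.0,0.36],[0,0,-0.738,-0.104,-0.1585,0.0,0.36],[0,0,-0.738,-0.104,-0.1585,0.0,0.36],[0,0,-0.738,-0.104,-0.1585,0.0,0.36],[0,0,-0.738,-0.104,-0.1585,0.0,0.36],[0,0,-0.738,-0.104,-0.1585,0.0,0.36],[0,0,-0.738,-0.104,-0.1585,0.0,0.36],[0,0,-0.738,-0.104,-0.1585,0.0,0.36],[0,0,-0.738,-0.104,-0.1585,0.0,0.36],[0,0,-0.738,-0.104,-0.1585,0.0,0.36],[0,0,-0.738,-0.104,-0.1585,0.0,0.36]],
  ],
)

```text
time_s: 4.38
ee_pos: [0.4177, -0.0041, 0.1405]
eef_rot: [3.141, 0.009, 3.011]
force: [0.5, 0.6, 0.5]
grip_width: 0.06
```

```bash
python3 - <<'E'
from h import *
o=get_obs(); print(o["time_s"],o["ee_pos"],o["eef_rot"],o["force"],o["grip_width"])
c=camera("wrist"); cv2.imwrite("pics/w4.png",c["color"][:,:,::-1])
print(proj(c,[[.5,-.016,.028],[.5,.034,.028],[.5,-.066,.028]]))
to([.418,-.0045,.01],172.3); to([.632-.048*.991,-.033+.048*.134,.01],172.3)
E
```

```text
4.3833 [ 0.41773401 -0.00407557  0.1405339 ] [3.14055873 0.00911065 3.01066057] [0.50064667 0.5689607  0.47893817] 0.05996749069846039
[[310.35648822 279.69316708]
 [359.89295235 273.80861488]
 [261.36724144 285.51271406]]
row [0.0007, 0.0058, -0.0003, 0.0019, -0.001, 0.2612]  rows>= 3.1
row [0.0007, 0.0058, -0.0003, -0.3339, 0.0, 0.2643]  rows>= 5.1
```

View pics/w4.png

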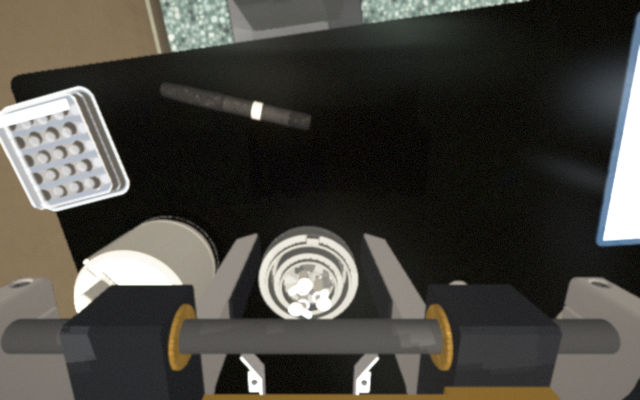

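Emit:
servo_tool(
  moves=[
    [[0,0.006,0,0.002,0,0.08,0.36],[0,0.006,0,0.002,0,0.16,0.36],[0,0.006,0,0.002,0,0.24,0.36],[0,0.006,0,0.002,0,0.263,0.36],[0,0.006,0,-0.03,0,0.263,0.36],[0,0.006,0,-0.055,0,0.263,0.36],[0,0.006,0,-0.08,0,0.263,0.36],[0,0.006,0,-0.11,0,0.263,0.36],[0,0.006,0,-0.14,0,0.263,0.36],[0,0.006,0,-0.17,0,0.263,0.36],[0,0.006,0,-0.2,0,0.263,0.36],[0,0.006,0,-0.2,0,0.263,0.36]],
  ],
)

```text
time_s: 5.43
ee_pos: [0.5196, -0.0176, 0.0097]
eef_rot: [3.141, 0.0, 3.005]
force: [1.0, -0.9, -0.9]
grip_width: 0.0602
```

```bash
python3 - <<'E'
from h import *
o=get_obs(); print(o["time_s"],o["ee_pos"],o["eef_rot"],o["force"],o["grip_width"])
c=camera("scene"); crop(c["color"],260,150,460,290,4,"pics/s5.png")
to([.632-.048*.991,-.033+.048*.134,.01],172.3)
E
```

```text
5.4333 [ 0.51958355 -0.01759426  0.00974041] [3.14055573e+00 4.04168830e-04 3.00455525e+00] [ 1.00481253 -0.90521572 -0.86068801] 0.06023508804668747
row [0.0007, -0.0003, -0.0014, -0.1335, -0.0001, -0.0009]  rows>= 1.6
```

View pics/s5.png

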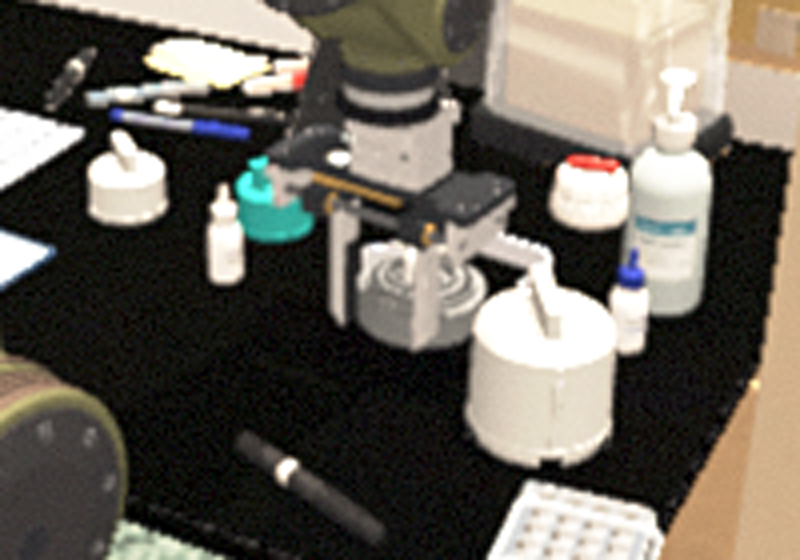

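Emit:
servo_tool(
  moves=[
    [[0,0,0,-0.02,0,0,0.36],[0,0,0,-0.045,0,0,0.36],[0,0,0,-0.07,0,0,0.36],[0,0,0,-0.09,0,0,0.36],[0,0,0,-0.105,0,0,0.36],[0,0,0,-0.115,0,0,0.36],[0,0,0,-0.122,0,0,0.36],[0,0,0,-0.127,0,0,0.36],[0,0,0,-0.13,0,0,0.36],[0,0,0,-0.13,0,0,0.36]],
  ],
)

```text
time_s: 6.32
ee_pos: [0.5826, -0.0262, 0.0095]
eef_rot: [3.141, -0.0, 3.005]
force: [-0.7, 1.3, -2.6]
grip_width: 0.0607
```

Emit:
servo_tool(
  moves=[
    [[0,0,0,-0.003,0,0,0.36],[0,0,0,-0.005,0,0,0.36]],
  ],
)

```text
time_s: 6.48
ee_pos: [0.5851, -0.0265, 0.0096]
eef_rot: [3.141, -0.001, 3.005]
force: [-2.0, 0.4, -1.3]
grip_width: 0.0601
```

Emit:
servo_tool(
  moves=[
    [[0,0,0,-0.003,0,0,0.36],[0,0,0,-0.005,0,0,0.36],[0,0,0,-0.005,0,0,0.36]],
  ],
)

```text
time_s: 6.73
ee_pos: [0.5871, -0.0268, 0.0095]
eef_rot: [3.141, -0.002, 3.005]
force: [-5.9, 0.8, 1.5]
grip_width: 0.0603
```

```bash
python3 - <<'E'
from h import *
c=camera("wrist"); cv2.imwrite("pics/w6.png",c["color"][:,:,::-1])
E
```

```text
(no output)
```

View pics/w6.png

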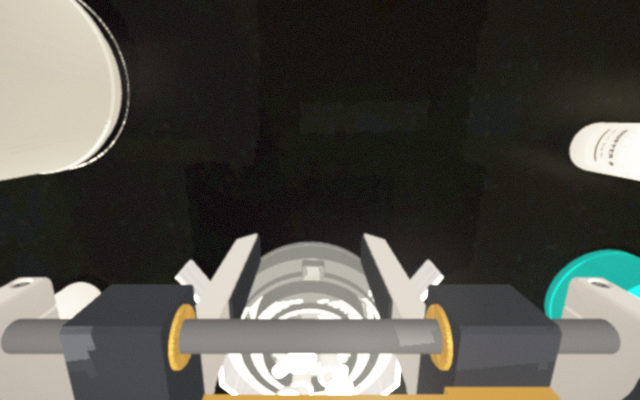

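Emit:
servo_tool(
  moves=[
    [[0,0,0,-0.003,0,0,0.36],[0,0,0,-0.006,0,0,0.36],[0,0,0,-0.006,0,0,0.36]],
  ],
)

```text
time_s: 7.03
ee_pos: [0.5876, -0.0269, 0.0092]
eef_rot: [3.141, -0.009, 3.005]
force: [-21.3, 2.0, 11.1]
grip_width: 0.0601
```

Emit:
servo_tool(
  moves=[
    [[0,0,0,0.05,0,0,0.36],[0,0,0,0.1,0,0,0.36],[0,0,0,0.1,0,-0.1,0.36],[0,0,0,0.1,0,-0.2,0.36],[0,0,0,0.1,0,-0.28,0.36],[0,0,0,0.1,0,-0.28,0.36],[0,0,0,0.1,0,-0.28,0.36]],
  ],
)

```text
time_s: 7.62
ee_pos: [0.5415, -0.0206, 0.1546]
eef_rot: [3.141, 0.0, 3.005]
force: [0.6, -1.5, -0.1]
grip_width: 0.0602
```

```bash
python3 - <<'E'
from h import *
o=get_obs(); print(o["ee_pos"],o["eef_rot"],o["qpos"])
c=camera("wrist"); cv2.imwrite("pics/w7.png",c["color"][:,:,::-1]); np.save("w7.npy",c,allow_pickle=True)
print(proj(c,[[.632,-.033,.028]]))
to([.613,.2825,.16],227)
E
```

```text
[ 0.54151554 -0.02063518  0.15457118] [3.14053425e+00 1.31432583e-04 3.00481940e+00] [-1.06205974e-01  3.28753816e-01  1.60589181e+00  1.12778733e-03
  1.20678352e+00 -1.54063055e+00]
[[311.4638705 281.390161 ]]
row [0.0017, -0.002, -0.6093, -0.0611, 0.6202, -0.0163]  rows>= 7.7
```

View pics/w7.png

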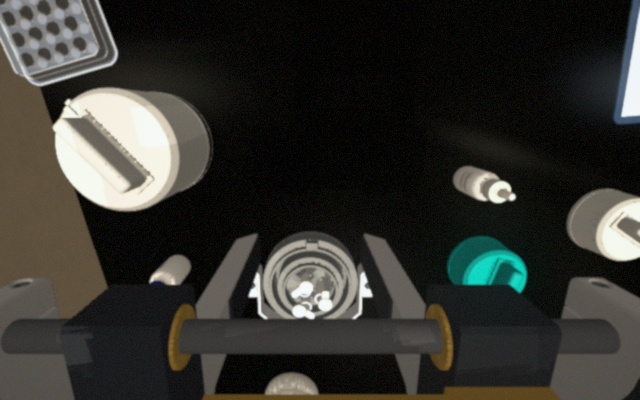

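Emit:
servo_tool(
  moves=[
    [[0,0,-0.609,-0.061,0.62,-0.016,0.4],[0,0,-0.609,-0.061,0.62,-0.016,0.4],[0,0,-0.609,-0.061,0.62,-0.016,0.4],[0,0,-0.609,-0.061,0.62,-0.016,0.4],[0,0,-0.609,-0.061,0.62,-0.016,0.4],[0,0,-0.609,-0.061,0.62,-0.016,0.4],[0,0,-0.609,-0.061,0.62,-0.016,0.4],[0,0,-0.609,-0.061,0.62,-0.016,0.4],[0,0,-0.609,-0.061,0.62,-0.016,0.4],[0,0,-0.609,-0.061,0.62,-0.016,0.4]],
  ],
)

```text
time_s: 8.5
ee_pos: [0.6124, 0.283, 0.1574]
eef_rot: [3.137, -0.004, -2.321]
force: [0.5, -0.6, -0.0]
grip_width: 0.0564
```

```bash
python3 - <<'E'
from h import *
o=get_obs(); print(o["time_s"],o["ee_pos"],o["eef_rot"],o["qpos"])
c=camera("wrist"); cv2.imwrite("pics/w8.png",c["color"][:,:,::-1]); np.save("w8.npy",c,allow_pickle=True)
d=np.array([np.cos(np.radians(47)),np.sin(np.radians(47)),0])*.022
p=np.array([.613,.2825,.064]); print(proj(c,[p,p+d,p-d,p-[0,0,.024]]))
t=camera("top"); np.save("top8.npy",t,allow_pickle=True); crop(t["color"],240,120,460,280,3.6,"pics/top8.png")
E
```

```text
8.5 [0.61240982 0.28302697 0.15744665] [ 3.13693369 -0.00387893 -2.32115618] [ 0.37761357  0.62258939  1.16857917  0.00260747  1.35592591 -2.01417317]
[[309.50525078 208.0341422 ]
 [309.53303669 231.62351044]
 [309.47633027 183.48152775]
 [309.45622296 201.23351383]]
```

View pics/w8.png

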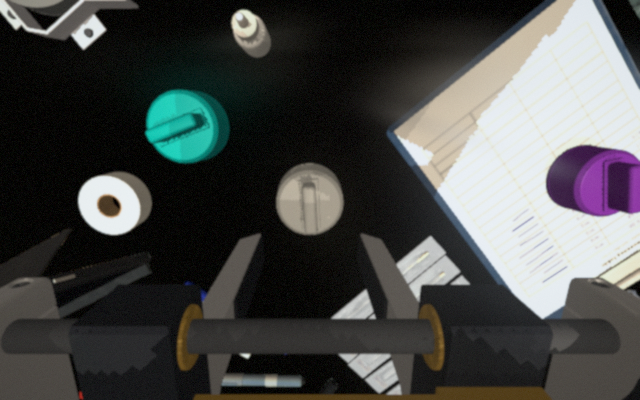

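View pics/top8.png

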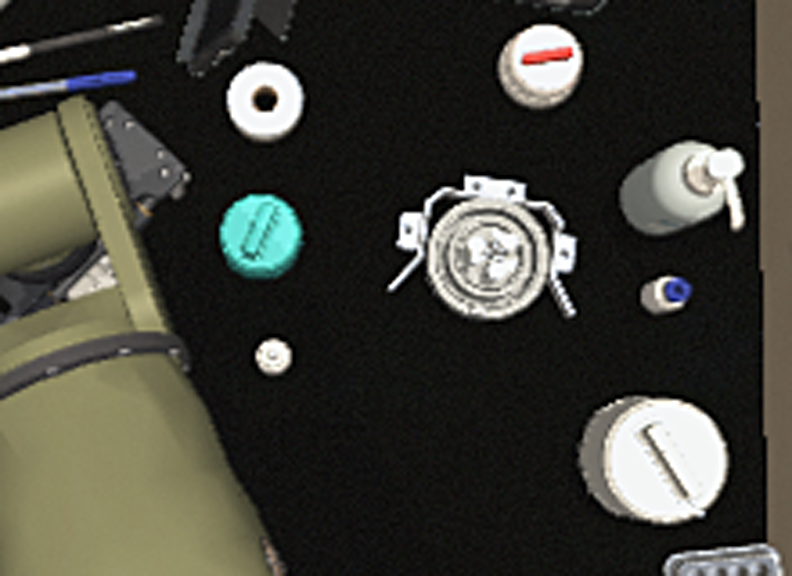

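```bash
python3 - <<'E'
from h import *
c=np.load("w8.npy",allow_pickle=True).item(); crop(c["color"],265,150,355,245,6,"pics/w8c.png")
t=np.load("top8.npy",allow_pickle=True).item(); crop(t["color"],345,160,410,215,12,"pics/top8c.png")
E
```

```text
(no output)
```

View pics/w8c.png

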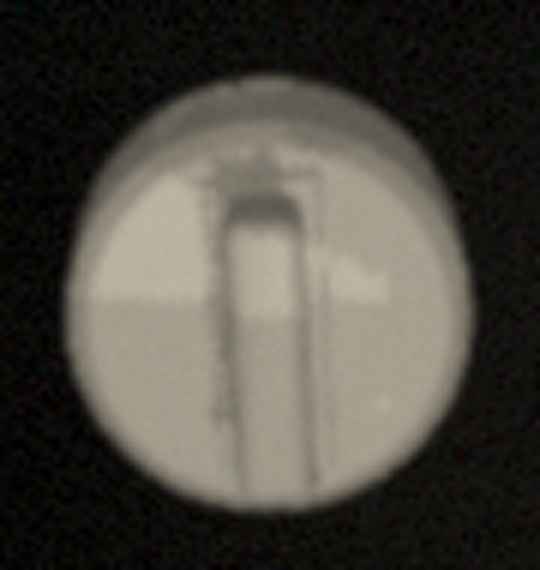

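View pics/top8c.png

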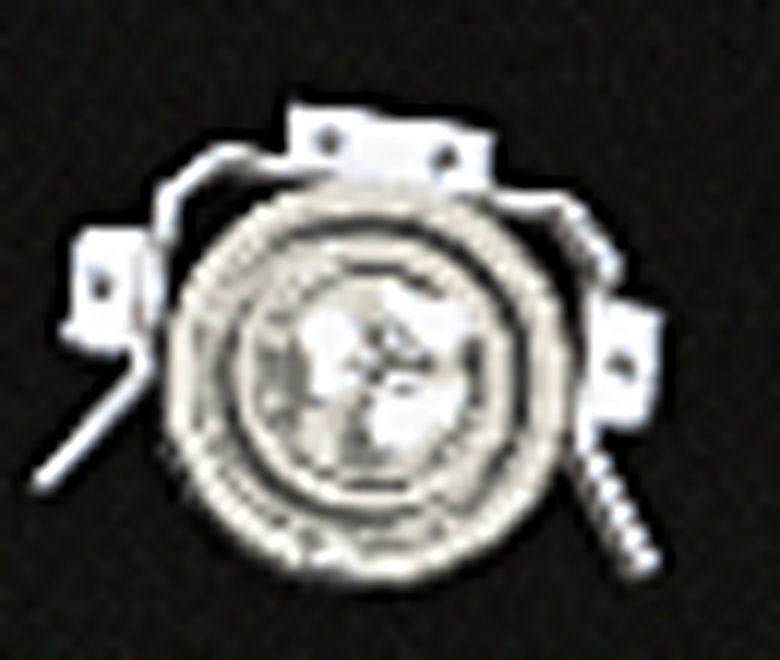

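```bash
python3 -c "
from h import *
to([.613,.2825,.0435],229.5)"
```

```text
row [0.0027, -0.0019, -0.0295, -0.0027, 0.0001, 0.2302]  rows>= 2.8
```

Emit:
servo_tool(
  moves=[
    [[0.0027,-0.0019,-0.03,-0.0027,0,0.07,0.4],[0.0027,-0.0019,-0.03,-0.0027,0,0.14,0.4],[0.0027,-0.0019,-0.03,-0.0027,0,0.2,0.4],[0.0027,-0.0019,-0.03,-0.0027,0,0.225,0.4],[0.0027,-0.0019,-0.03,-0.0027,0,0.23,0.4],[0.0027,-0.0019,-0.03,-0.0027,0,0.23,0.4],[0.0027,-0.0019,-0.03,-0.0027,0,0.23,1],[0.0027,-0.0019,-0.03,-0.0027,0,0.23,1],[0.0027,-0.0019,-0.03,-0.0027,0,0.23,1],[0.0027,-0.0019,-0.03,-0.0027,0,0.23,1],[0.0027,-0.0019,-0.03,-0.0027,0,0.23,1],[0.0027,-0.0019,-0.03,-0.0027,0,0.23,1]],
  ],
  squeeze=20,
)

```text
time_s: 9.6
ee_pos: [0.6131, 0.2825, 0.0439]
eef_rot: [-3.141, 0.0, -2.277]
force: [0.0, 0.6, 0.7]
grip_width: 0.0199
```

```bash
python3 - <<'E'
from h import *
o=get_obs(); print(o["time_s"],o["ee_pos"],o["eef_rot"],o["grip_width"])
t=np.load("top8.npy",allow_pickle=True).item(); im=t["color"]
# refine base circle: edge points of grey disc r=50 at z=.028; HoughCircles upscaled
g=cv2.cvtColor(im[160:215,345:410],cv2.COLOR_RGB2GRAY); G=cv2.resize(g,None,fx=12,fy=12,interpolation=cv2.INTER_CUBIC)
G=cv2.GaussianBlur(G,(0,0),5)
for p2,r0,r1 in [(30,185,220)]:
    h=cv2.HoughCircles(G,cv2.HOUGH_GRADIENT,1,10,param1=60,param2=p2,minRadius=r0,maxRadius=r1); print(None if h is None else h[0][:4])
    for x,y,r in h[0][:3]: print(ray(t,((x+.5)/12+345-.5,(y+.5)/12+160-.5),.028), r/12/384.6*1.132)
E
```

```text
9.6 [0.61311855 0.282507   0.04386292] [-3.14147120e+00  3.40621594e-04 -2.27684919e+00] 0.019893797149192736
NoneTraceback (most recent call last):
  File "<stdin>", line 9, in <module>
TypeError: 'NoneType' object is not subscriptable
```

Emit:
servo_tool(
  moves=[
    [[0,0,0,0,0,0,1],[0,0,0,0,0,0,1],[0,0,0,0,0,0,1]],
  ],
)

```text
time_s: 9.85
ee_pos: [0.6131, 0.2825, 0.0439]
eef_rot: [-3.142, 0.0, -2.277]
force: [-0.8, 0.4, 0.9]
grip_width: 0.0119
```

Emit:
servo_tool(
  moves=[
    [[0,0,0,0,0,-0.05,1],[0,0,0,0,0,-0.1,1],[0,0,0,0,0,-0.16,1],[0,0,0,0,0,-0.22,1],[0,0,0,0,0,-0.28,1],[0,0,0,0,0,-0.28,1],[0,0,0,0,0,-0.28,1]],
  ],
)

```text
time_s: 10.43
ee_pos: [0.6135, 0.2827, 0.1855]
eef_rot: [-3.14, 0.003, -2.277]
force: [0.5, -0.1, -1.8]
grip_width: 0.0119
```

```bash
python3 - <<'E'
from h import *
o=get_obs(); print(o["time_s"],o["ee_pos"],o["eef_rot"],o["grip_width"],o["force"])
t=np.load("top8.npy",allow_pickle=True).item(); print(ray(t,(375.2,191.4),.028))
c=camera("wrist"); cv2.imwrite("pics/w9.png",c["color"][:,:,::-1])
c=camera("scene"); crop(c["color"],260,100,460,240,4,"pics/s9.png")
E
```

```text
10.4333 [0.61353111 0.28273341 0.18546485] [-3.14013511e+00  2.96491274e-03 -2.27678969e+00] 0.011888190316725566 [ 0.54220718 -0.10545705 -1.77351862]
[ 0.63275415 -0.0335464   0.028     ]
```

View pics/w9.png

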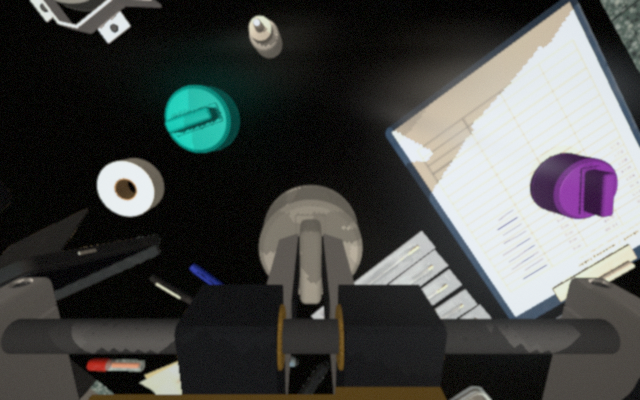

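View pics/s9.png

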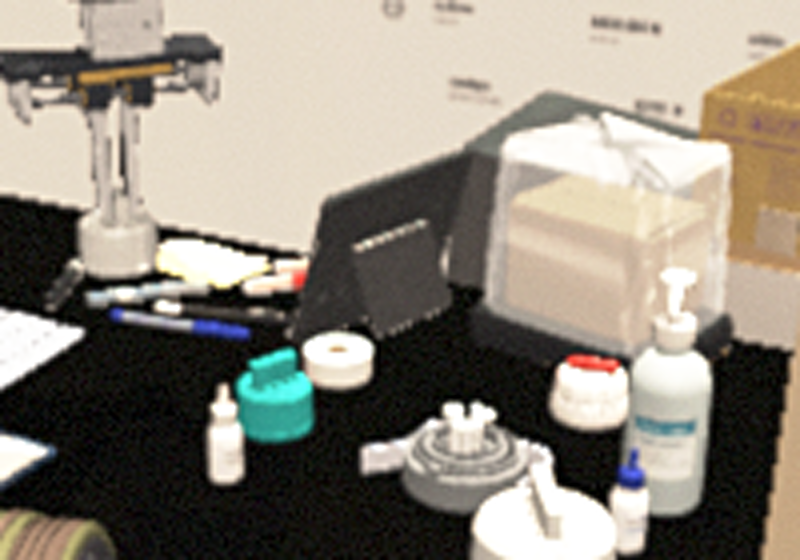

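```bash
cat >> h.py <<'E'
def circ(c,x,y,z,r,n=180):
    a=np.linspace(0,2*np.pi,n); return proj(c,np.c_[x+r*np.cos(a),y+r*np.sin(a),np.full(n,z)])
def overlay(c,lists,u0,v0,u1,v1,s,name):
    im=cv2.resize(np.ascontiguousarray(c["color"][v0:v1,u0:u1,::-1]),None,fx=s,fy=s,interpolation=cv2.INTER_CUBIC)
    for pts,col in lists:
        for p in pts: cv2.circle(im,(int((p[0]+.5-u0)*s),int((p[1]+.5-v0)*s)),1,col,-1)
    cv2.imwrite(name,im)
E
python3 - <<'E'
from h import *
c=np.load("w7.npy",allow_pickle=True).item()
L=[(circ(c,.6335,-.0333,.028,.050),(0,0,255)),(circ(c,.6335,-.0333,.034,.043),(0,255,0)),(circ(c,.6335,-.0333,.042,.028),(255,255,0))]
overlay(c,L,240,215,380,335,5,"pics/w7o.png")
c=camera("wrist"); np.save("w9.npy",c,allow_pickle=True); o=get_obs(); y=o["eef_rot"][2]; d=np.array([np.cos(y),np.sin(y),0]); e=o["ee_pos"]; n=np.array([-d[1],d[0],0])
ft=e+[0,0,.020]; pts=[ft+d*a+n*b for a,b in [(.022,.006),(.022,-.006),(-.022,.006),(-.022,-.006)]]
L=[(proj(c,pts),(0,0,255)),(circ(c,e[0],e[1],e[2]-.004,.034),(0,255,0)),(circ(c,e[0],e[1],e[2]-.044,.034),(255,0,255))]
overlay(c,L,240,170,380,320,5,"pics/w9o.png"); print(e)
E
```

```text
[0.612523   0.28228734 0.18207611]
```

View pics/w7o.png

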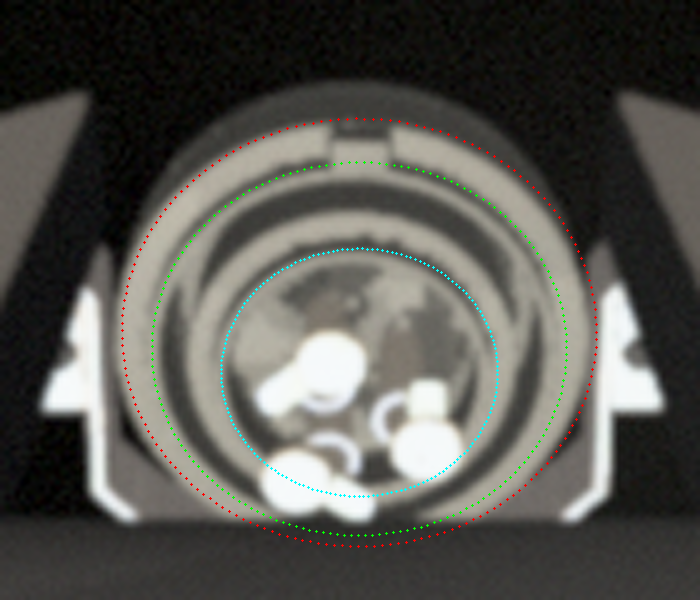

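View pics/w9o.png

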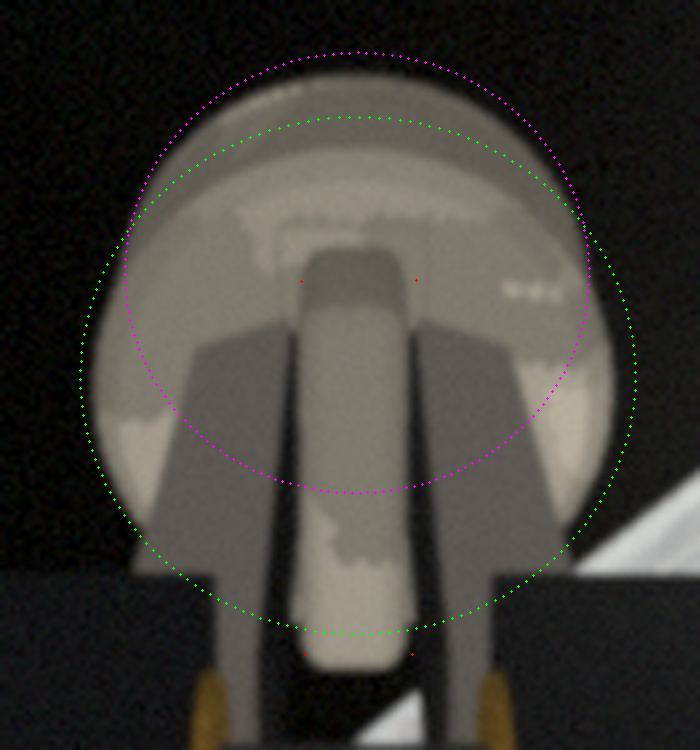

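```bash
python3 -c "
from h import *
to([.6323,-.0331,.17],172.3)"
```

```text
row [0.0, -0.0016, 0.6361, 0.4543, -0.4394, 0.0246]  rows>= 8.0
```

Emit:
servo_tool(
  moves=[
    [[0,0,0.1,0.09,-0.085,0.0,1],[0,-0.0016,0.2,0.16,-0.155,0.0,1],[0,-0.0016,0.3,0.23,-0.22,0.0,1],[0,-0.0016,0.4,0.3,-0.29,0.01,1],[0,-0.0016,0.5,0.37,-0.36,0.02,1],[0,-0.0016,0.58,0.42,-0.41,0.0246,1],[0,-0.0016,0.636,0.4543,-0.4394,0.0246,1],[0,-0.0016,0.636,0.4543,-0.4394,0.0246,1],[0,-0.0016,0.636,0.4543,-0.4394,0.0246,1],[0,-0.0016,0.636,0.4543,-0.4394,0.0246,1],[0,-0.0016,0.636,0.4543,-0.4394,0.0246,1]],
  ],
)

```text
time_s: 11.5
ee_pos: [0.632, -0.0324, 0.1691]
eef_rot: [3.141, -0.001, 3.009]
force: [-0.2, -0.1, -1.0]
grip_width: 0.0118
```

```bash
python3 - <<'E'
from h import *
t=camera("top"); crop(t["color"],345,150,425,220,9,"pics/top10.png")
c=camera("wrist"); np.save("w10.npy",c,allow_pickle=True); o=get_obs(); print(o["time_s"],o["ee_pos"],o["eef_rot"]); e=o["ee_pos"]
L=[(circ(c,e[0]+.0017,e[1],e[2]-.044,.034),(255,0,255)),(circ(c,.634,-.0333,.028,.050),(0,0,255)),(circ(c,.634,-.0333,.034,.043),(0,255,0))]
overlay(c,L,220,150,400,300,4.4,"pics/w10o.png"); to([.6323,-.0331,.12],172.3)
E
```

```text
11.6 [ 0.63221139 -0.03178544  0.16958815] [ 3.14139046e+00 -6.20878395e-04  3.01016289e+00]
row [0.0001, -0.0004, 0.0019, -0.0006, -0.0026, 0.0992]  rows>= 1.2
```

View pics/w10o.png

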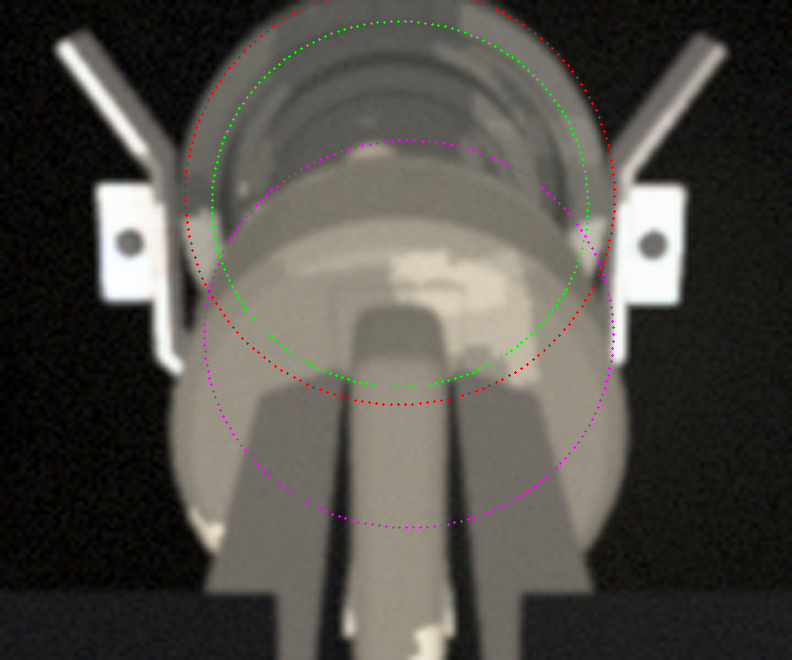

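View pics/top10.png

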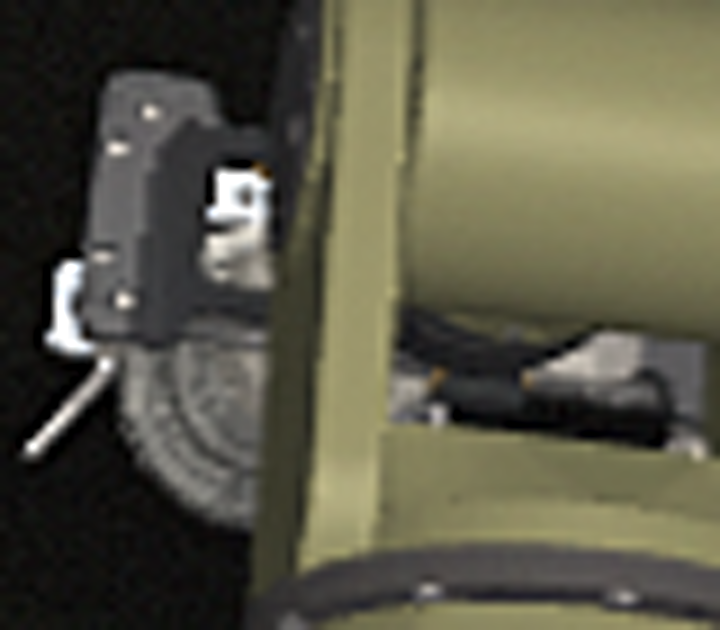

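```bash
python3 -c "
from h import *
print(get_obs()['ee_pos']);to([.632,-.0325,.082],172.3)"
```

```text
[ 0.63221139 -0.03178544  0.16958815]
row [0.0001, -0.0004, 0.0019, 0.0001, -0.0015, 0.1752]  rows>= 2.1
```

Emit:
servo_tool(
  moves=[
    [[0,0,0.002,0,-0.0015,0.04,1],[0,0,0.002,0,-0.0015,0.08,1],[0,0,0.002,0,-0.0015,0.12,1],[0,0,0.002,0,-0.0015,0.14,1],[0,0,0.002,0,-0.0015,0.152,1],[0,0,0.002,0,-0.0015,0.16,1],[0,0,0.002,0,-0.0015,0.165,1],[0,0,0.002,0,-0.0015,0.17,1],[0,0,0.002,0,-0.0015,0.173,1],[0,0,0.002,0,-0.0015,0.173,1]],
  ],
)

```text
time_s: 12.43
ee_pos: [0.6322, -0.0325, 0.0833]
eef_rot: [3.141, -0.0, 3.007]
force: [-0.5, -0.1, -0.7]
grip_width: 0.0115
```

Emit:
servo_tool(
  moves=[
    [[0,0,0,0,0,0.003,1],[0,0,0,0,0,0.006,1],[0,0,0,0,0,0.007,1],[0,0,0,0,0,0.007,1]],
  ],
)

```text
time_s: 12.77
ee_pos: [0.6322, -0.0325, 0.0799]
eef_rot: [3.141, -0.0, 3.007]
force: [0.4, -0.1, -0.7]
grip_width: 0.0119
```

Emit:
servo_tool(
  moves=[
    [[0,0,0,0,0,0.001,1],[0,0,0,0,0,0.002,1],[0,0,0,0,0,0.002,1]],
  ],
)

```text
time_s: 13.02
ee_pos: [0.6323, -0.0325, 0.0798]
eef_rot: [3.141, 0.0, 3.007]
force: [-4.2, 0.7, 7.6]
grip_width: 0.0119
```

Emit:
servo_tool(
  moves=[
    [[0,0,0,0,0,-0.001,0.5],[0,0,0,0,0,-0.001,0.5],[0,0,0,0,0,-0.001,0.5],[0,0,0,0,0,-0.05,0.5],[0,0,0,0,0,-0.12,0.5],[0,0,0,0.05,0,-0.18,0.5],[0,0,0,0.1,0,-0.22,0.5],[0,0,0,0.15,0,-0.22,0.5],[0,0,0,0.17,0,-0.22,0.5],[0,0,0,0.17,0,-0.22,0.5]],
  ],
)

```text
time_s: 13.85
ee_pos: [0.5468, -0.0209, 0.1905]
eef_rot: [3.141, 0.001, 3.007]
force: [1.1, 0.2, -0.2]
grip_width: 0.0471
```

```bash
python3 - <<'E'
from h import *
o=get_obs(); print(o["time_s"],o["ee_pos"],o["eef_rot"],o["grip_width"])
c=camera("wrist"); np.save("w11.npy",c,allow_pickle=True)
b=(.634,-.0325)
L=[(circ(c,*b,.028,.050),(0,0,255)),(circ(c,*b,.034,.043),(0,255,0)),(circ(c,*b,.036,.034),(255,255,0)),(circ(c,*b,.076,.034),(255,0,255))]
overlay(c,L,230,190,390,320,5,"pics/w11o.png")
overlay(c,[],230,190,390,320,5,"pics/w11.png")
s=camera("scene"); crop(s["color"],330,170,430,250,8,"pics/s11.png")
E
```

```text
13.85 [ 0.54682693 -0.02087315  0.19053256] [3.14131620e+00 1.25636892e-03 3.00731814e+00] 0.04706802652147423
```

View pics/w11o.png

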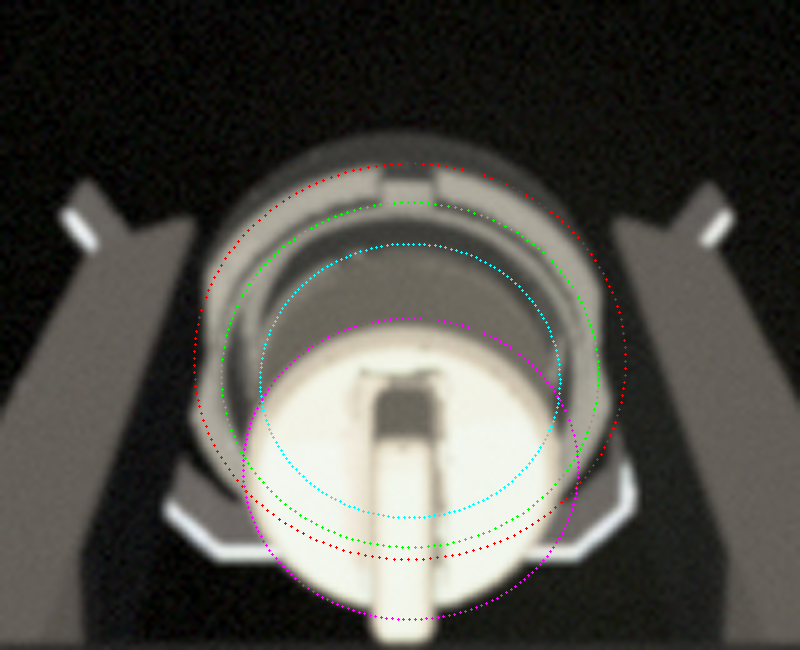

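View pics/s11.png

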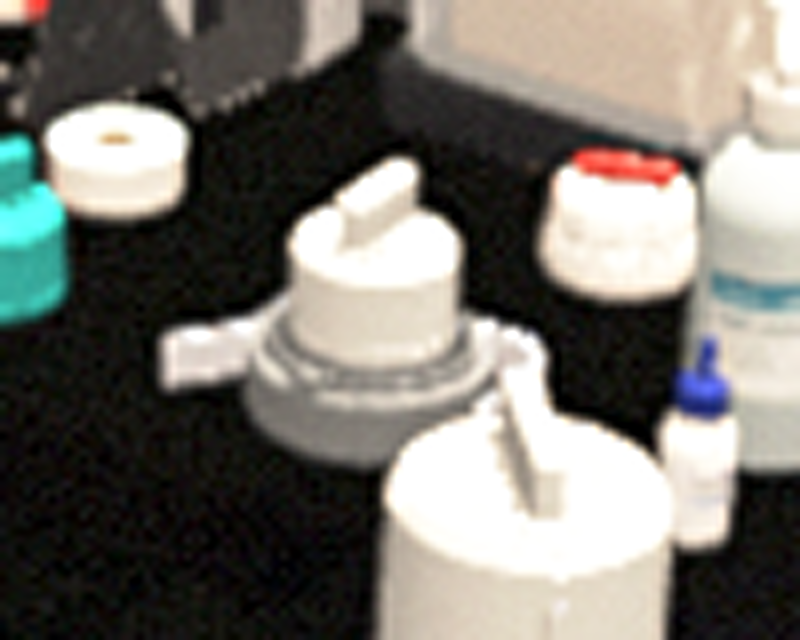

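```bash
python3 -c "
from h import *
t=np.load('top8.npy',allow_pickle=True).item()
p=ray(t,(424.6,247.6),.088);print(p)
to([p[0],p[1],.2],208)"
```

```text
[ 0.47091488 -0.16065387  0.088     ]
row [-0.0, 0.0006, -0.3967, 0.1162, -0.2972, -0.0203]  rows>= 5.0
```

Emit:
servo_tool(
  moves=[
    [[0,0,-0.1,0.03,-0.08,-0.02,0.4],[0,0,-0.2,0.06,-0.16,-0.02,0.4],[0,0,-0.3,0.09,-0.23,-0.02,0.4],[0,0,-0.397,0.116,-0.297,-0.02,0.4],[0,0,-0.397,0.116,-0.297,-0.02,0.4],[0,0,-0.397,0.116,-0.297,-0.02,0.4],[0,0,-0.397,0.116,-0.297,-0.02,0.4],[0,0,-0.397,0.116,-0.297,-0.02,0.4]],
  ],
)

```text
time_s: 14.62
ee_pos: [0.4716, -0.1608, 0.1995]
eef_rot: [3.141, 0.001, -2.655]
force: [-0.1, 0.6, -0.1]
grip_width: 0.0565
```

```bash
python3 - <<'E'
from h import *
c=camera("wrist"); o=get_obs(); print(o["time_s"],o["ee_pos"],o["eef_rot"],o["qpos"][5])
np.save("w12.npy",c,allow_pickle=True); b=(.471,-.1607)
y=np.radians(210); d=np.array([np.cos(y),np.sin(y),0]); n=np.array([-d[1],d[0],0]); q=np.array([*b,.114])
L=[(circ(c,*b,.088,.0495),(0,0,255)),(proj(c,[q+d*a+n*f for a in (.031,-.031) for f in (.006,-.006)]),(0,255,0))]
overlay(c,L,230,150,390,310,4,"pics/w12o.png")
cv2.imwrite("pics/w12.png",c["color"][:,:,::-1])
t=camera("top"); crop(t["color"],345,160,410,215,12,"pics/top12c.png"); np.save("top12.npy",t,allow_pickle=True)
E
```

```text
14.6667 [ 0.47154883 -0.16050537  0.19953394] [ 3.14145621e+00  6.15364235e-04 -2.65437594e+00] -2.4601106646529347
```

View pics/w12o.png

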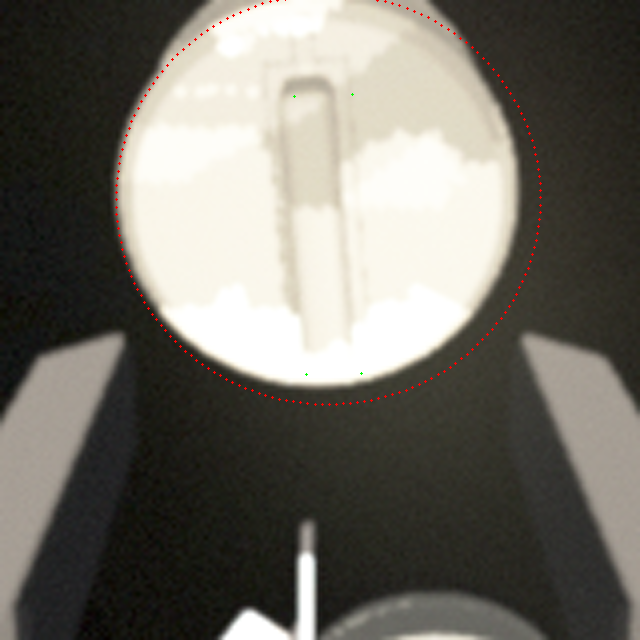

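View pics/w12.png

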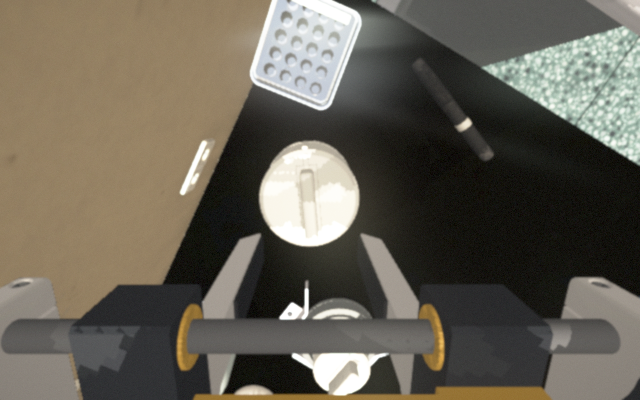

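View pics/top12c.png

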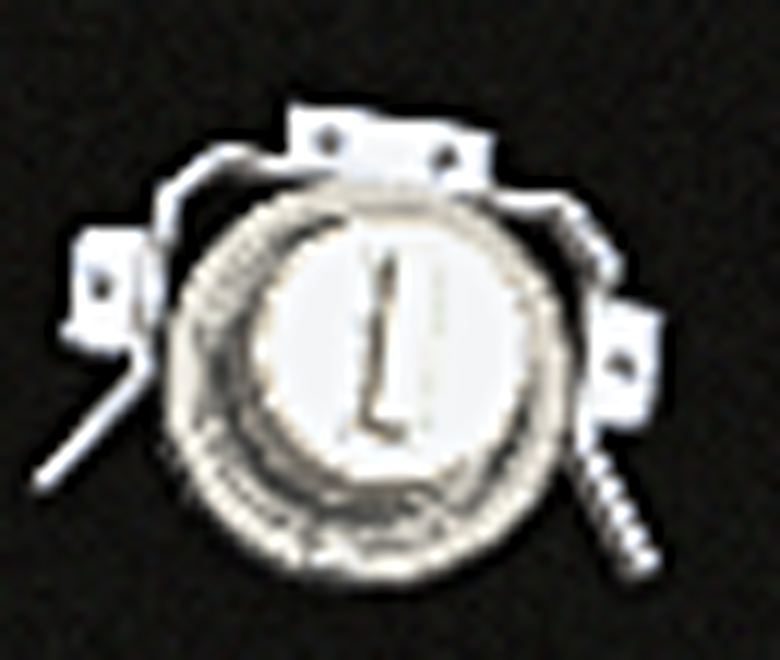

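```bash
python3 - <<'E'
from h import *
c=np.load("w12.npy",allow_pickle=True).item()
g=c["color"].astype(float).min(axis=2)[130:260,245:375]
g=np.clip((g-150)/(255-150),0,1)**2.5*255
cv2.imwrite("pics/w12g.png",cv2.resize(g.astype(np.uint8),None,fx=6,fy=6,interpolation=cv2.INTER_CUBIC))
E
```

```text
(no output)
```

View pics/w12g.png

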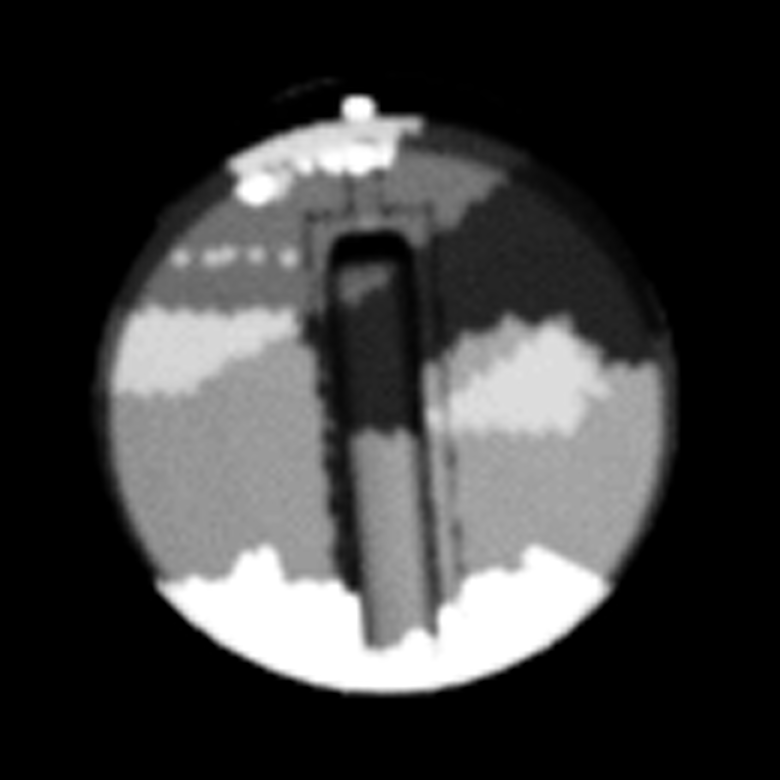

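```bash
python3 - <<'E'
from h import *
c=np.load("w12.npy",allow_pickle=True).item(); o=get_obs(); e=o["ee_pos"]; R=Ro.from_euler('xyz',o["eef_rot"])
f=lambda u,v,z:np.round(R.inv().apply(ray(c,(u/6+244.5,v/6+129.5),z)-e)*1e3,1)
for z in (.088,.084): print("circ",f(385,405,z),"left",f(98,405,z),"right",f(672,405,z),"bot",f(385,692,z),"top",f(385,118,z))
print("fin near",f(374,262,.114),"fin far vis",f(401,640,.114)," mid", f(387,450,.114))
t=np.load('top12.npy',allow_pickle=True).item()
crop(t["color"],395,225,445,275,12,"pics/top12cov.png")
E
```

```text
circ [  5.   -2.9 111.6] left [  5.1 -47.4 111.6] right [  4.9  41.6 111.6] bot [-42.8  -3.  111.6] top [ 49.1  -2.7 111.5]
circ [  4.   -2.9 115.6] left [  4.1 -48.  115.6] right [  3.9  42.2 115.6] bot [-44.4  -3.  115.6] top [ 48.7  -2.8 115.5]
fin near [31.8 -4.2 85.6] fin far vis [-23.9  -0.5  85.6]  mid [ 4.9 -2.4 85.6]
```

```bash
python3 - <<'E'
from h import *
t=np.load("top8.npy",allow_pickle=True).item(); im=t["color"]
p=np.array([.470,-.161])
L=[(circ(t,*p,.088,.0495),(0,0,255)),(circ(t,*p,0,.0495),(0,255,0))]
overlay(t,L,390,220,450,275,12,"pics/top8cov.png")
E
```

```text
(no output)
```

View pics/top8cov.png

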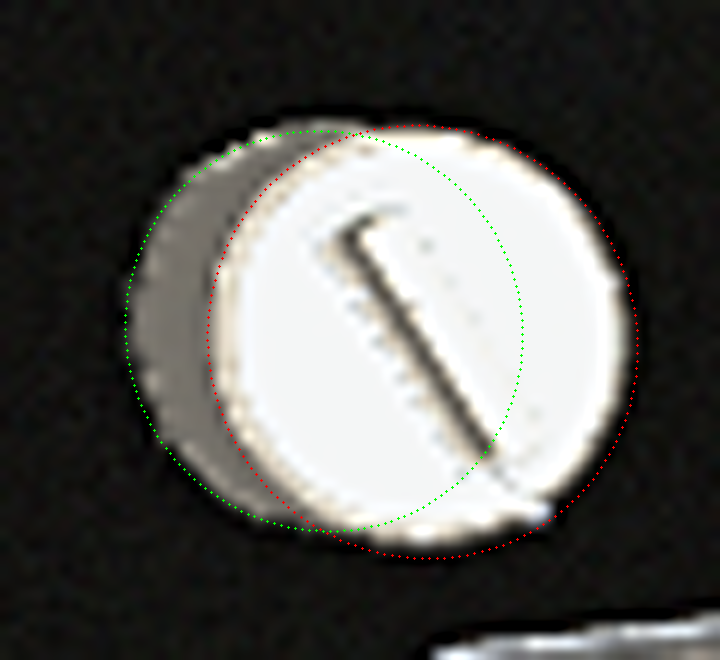

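Emit:
servo_tool(
  moves=[
    [[0,0,0,0.004,-0.004,0.05,0.4],[0,0,0,0.004,-0.004,0.11,0.4],[0,0,0,0.004,-0.004,0.17,0.5],[0,0,0,0.004,-0.004,0.205,0.6],[0,0,0,0.004,-0.004,0.215,0.7],[0,0,0,0.004,-0.004,0.215,0.8],[0,0,0,0.004,-0.004,0.215,1],[0,0,0,0.004,-0.004,0.215,1],[0,0,0,0.004,-0.004,0.215,1],[0,0,0,0.004,-0.004,0.215,1],[0,0,0,0.004,-0.004,0.215,1],[0,0,0,0.004,-0.004,0.215,1]],
  ],
  squeeze=30,
)

```text
time_s: 15.72
ee_pos: [0.4714, -0.1632, 0.093]
eef_rot: [-3.14, 0.002, -2.654]
force: [0.3, 0.6, 6.7]
grip_width: 0.0122
```

```bash
python3 - <<'E'
from h import *
c=camera("wrist"); o=get_obs(); print(o["time_s"],o["ee_pos"],o["eef_rot"],o["qpos"][5],o["grip_width"],o["force"])
crop(c["color"],220,110,400,260,4.4,"pics/w13.png")
E
```

```text
15.7667 [ 0.47137157 -0.16315132  0.09302064] [-3.14025423e+00  2.05449878e-03 -2.65382925e+00] -2.4660785726287524 0.011815301707947144 [1.45195253 1.22147149 6.65859997]
```

View pics/w13.png

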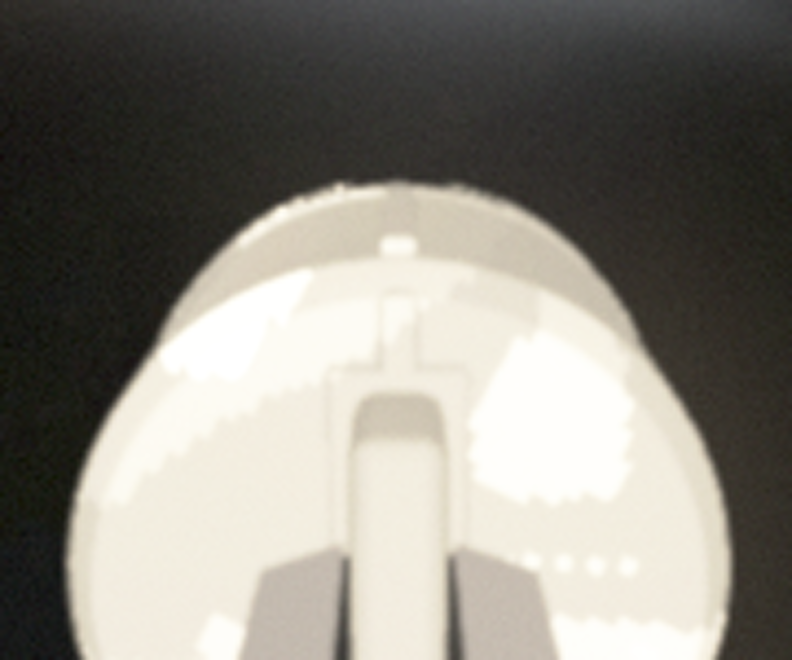

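Emit:
servo_tool(
  moves=[
    [[0,0,0,0,0,-0.02,1],[0,0,0,0,0,-0.06,1],[0,0,0,0,0,-0.12,1],[0,0,0,0,0,-0.18,1],[0,0,0,0,0,-0.24,1],[0,0,0,0,0,-0.29,1],[0,0,0,0,0,-0.29,1],[0,0,0,0,0,-0.29,1],[0,0,0,0,0,-0.29,1]],
  ],
)

```text
time_s: 16.52
ee_pos: [0.4705, -0.1629, 0.2372]
eef_rot: [-3.141, 0.001, -2.654]
force: [-0.5, -0.7, -1.2]
grip_width: 0.0118
```

```bash
python3 - <<'E'
from h import *
c=camera("wrist"); o=get_obs(); print(o["time_s"],o["ee_pos"],o["eef_rot"],o["qpos"][5],o["grip_width"],o["force"])
e=o["ee_pos"]; y=o["eef_rot"][2]; d=np.array([np.cos(y),np.sin(y),0]); n=np.array([-d[1],d[0],0]); ft=e+[0,0,.022]
np.save("w14.npy",c,allow_pickle=True)
L=[(circ(c,*e[:2],e[2]-.005,.0495,400),(0,180,0)),(circ(c,*e[:2],e[2]-.092,.0495,400),(255,0,255)),(proj(c,[ft+d*.031+n*.006,ft+d*.031-n*.006]),(0,0,255))]
overlay(c,L,220,110,400,260,4.4,"pics/w14.png")
to([.633,-.0335,.233],171.3)
E
```

```text
16.5667 [ 0.47045813 -0.16292078  0.23687302] [ 3.14125545e+00  6.47622747e-04 -2.65390621e+00] -2.4659812532502507 0.011541536841862016 [ 0.61585567 -0.55580993 -1.48784319]
row [0.0003, 0.0003, 0.4071, -0.4085, 0.0763, 0.008]  rows>= 5.1
```

View pics/w14.png

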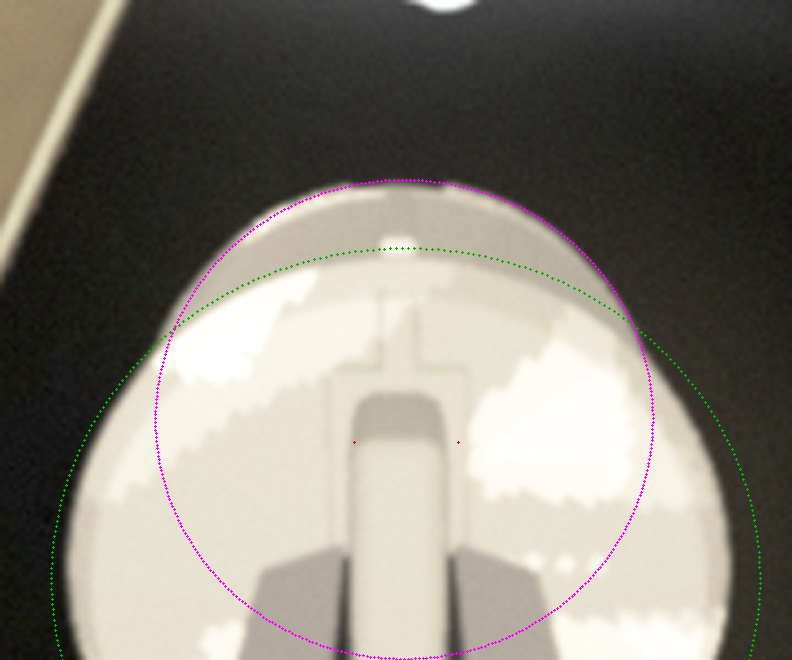

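```bash
python3 - <<'E'
from h import *
for nm in ("w7","w11"):
    c=np.load(nm+".npy",allow_pickle=True).item()
    b=np.array([.634,-.0325,0])
    # best lateral shift: compare
    L=[(circ(c,*b[:2],.028,.050,400)-[1.4,0],(0,0,255)),(circ(c,*b[:2],.034,.043,400)-[1.4,0],(0,255,0))]
    for yaw,col in ((168,(255,0,0)),(171.5,(0,255,255)),(175,(255,0,255))):
        y=np.radians(yaw); d=np.array([np.cos(y),np.sin(y),0]); n=np.array([-d[1],d[0],0])
        pts=[b+d*r+n*s+[0,0,.036] for r in np.linspace(.042,.049,12) for s in (.006,-.006)]
        L.append((proj(c,pts)-[1.4,0],col))
    v0=215 if nm=="w7" else 205
    overlay(c,L,255,v0,365,v0+65,7,f"pics/{nm}tab.png")
E
```

```text
(no output)
```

View pics/w7tab.png

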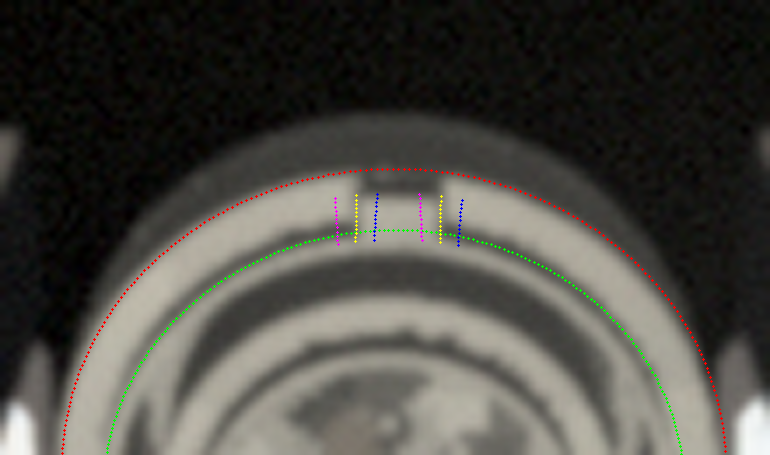

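View pics/w11tab.png

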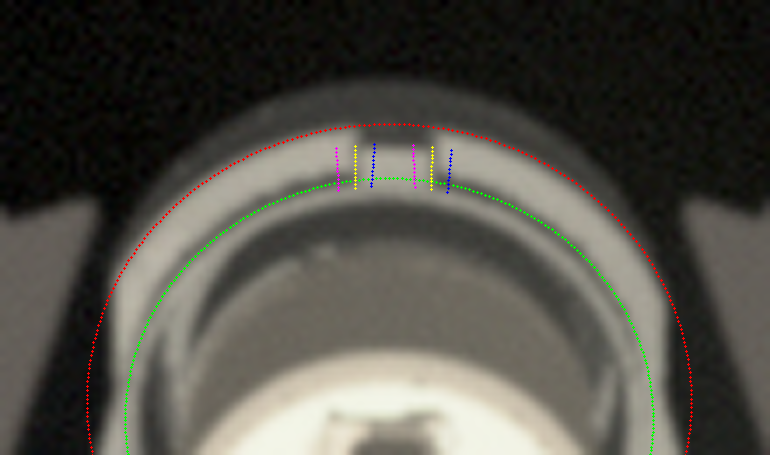

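```bash
python3 -c "
from h import *
to([.634,-.0327,.233],171.5)"
```

```text
row [0.0003, 0.0003, 0.4049, -0.411, 0.0768, 0.008]  rows>= 5.1
```

Emit:
servo_tool(
  moves=[
    [[0,0,0.06,-0.05,0.01,0.0,1],[0,0,0.13,-0.12,0.02,0.0,1],[0,0,0.2,-0.19,0.035,0.0,1],[0,0,0.27,-0.26,0.05,0.0,1],[0,0,0.34,-0.33,0.06,0.004,1],[0,0,0.385,-0.385,0.07,0.008,1],[0,0,0.405,-0.411,0.0768,0.008,1],[0,0,0.405,-0.411,0.0768,0.008,1],[0,0,0.405,-0.411,0.0768,0.008,1],[0,0,0.405,-0.411,0.0768,0.008,1],[0,0,0.405,-0.411,0.0768,0.008,1]],
  ],
)

```text
time_s: 17.48
ee_pos: [0.6334, -0.0335, 0.2329]
eef_rot: [3.141, -0.0, 2.993]
force: [-0.1, 0.3, -1.6]
grip_width: 0.0119
```

```bash
python3 - <<'E'
from h import *
c=camera("wrist"); o=get_obs(); print(o["time_s"],o["ee_pos"],o["eef_rot"],o["grip_width"],o["force"])
np.save("w15.npy",c,allow_pickle=True)
b=(.634,-.0325)
L=[(circ(c,*b,.028,.050,400)-[1.4,0],(0,0,255)),(circ(c,*b,0,.050,400)-[1.4,0],(0,255,255))]
overlay(c,L,220,60,400,220,4.4,"pics/w15.png")
to([.634,-.0327,.15],171.5)
E
```

```text
17.5333 [ 0.63350024 -0.03349845  0.2331926 ] [3.14100936e+00 3.67395333e-04 2.99272734e+00] 0.011552002626144966 [-0.28138287  0.05592103 -0.92604584]
row [0.0004, 0.0002, -0.0003, -0.0007, 0.0016, 0.1664]  rows>= 2.0
```

View pics/w15.png

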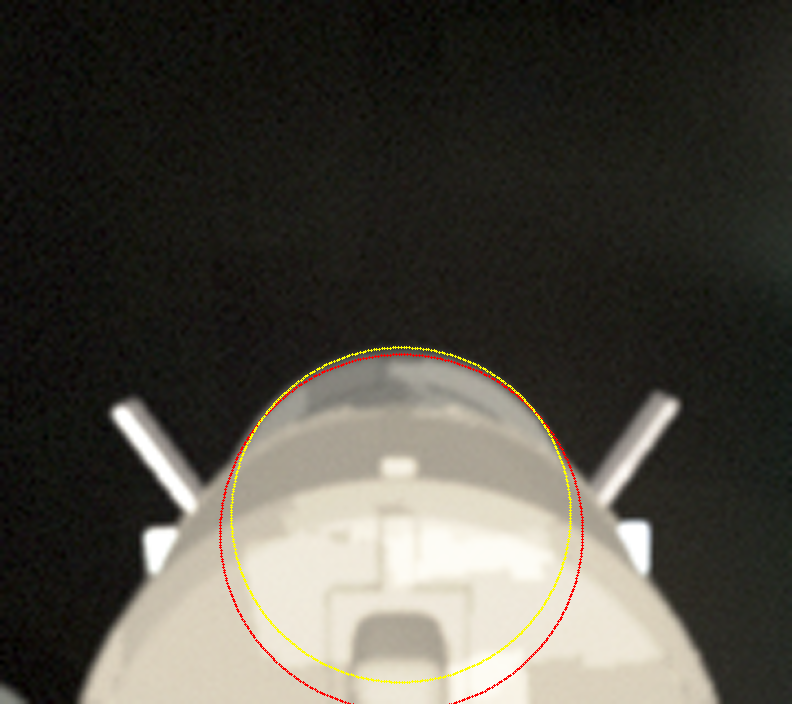

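Emit:
servo_tool(
  moves=[
    [[0,0,0,-0.0027,0.0016,0.04,1],[0,0,0,-0.0027,0.0016,0.08,1],[0,0,0,-0.0027,0.0016,0.12,1],[0,0,0,-0.0027,0.0016,0.15,1],[0,0,0,-0.0027,0.0016,0.168,1],[0,0,0,-0.0027,0.0016,0.176,1],[0,0,0,-0.0027,0.0016,0.18,1],[0,0,0,-0.0027,0.0016,0.184,1],[0,0,0,-0.0027,0.0016,0.188,1],[0,0,0,-0.0027,0.0016,0.19,1],[0,0,0,-0.0027,0.0016,0.19,1]],
  ],
)

```text
time_s: 18.45
ee_pos: [0.6351, -0.0329, 0.1384]
eef_rot: [3.141, 0.001, 2.993]
force: [0.1, -0.0, -1.5]
grip_width: 0.0118
```

```bash
python3 - <<'E'
from h import *
o=get_obs(); print(o["time_s"],o["ee_pos"],o["eef_rot"],o["grip_width"],o["force"])
c=camera("wrist"); crop(c["color"],220,130,400,230,4.4,"pics/w16.png")
s=camera("scene"); crop(s["color"],340,130,440,240,6,"pics/s16.png")
E
```

```text
18.45 [ 0.6350663  -0.03285336  0.13843832] [3.14102365e+00 7.50390923e-04 2.99277086e+00] 0.011761201282466242 [ 0.14746834 -0.01646488 -1.47919384]
```

View pics/w16.png

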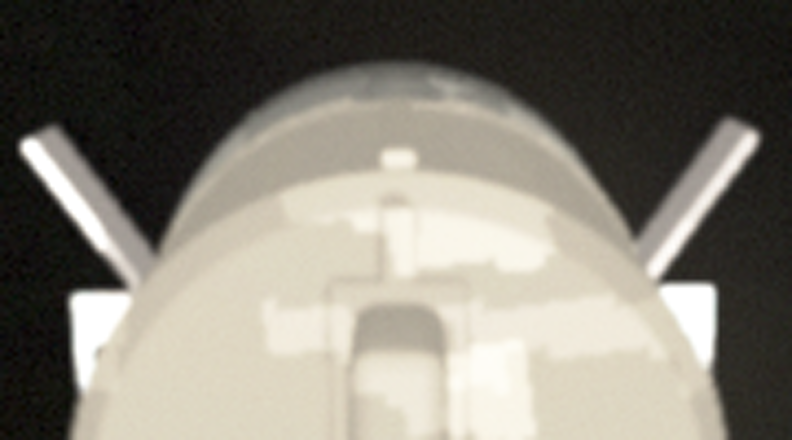

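View pics/s16.png

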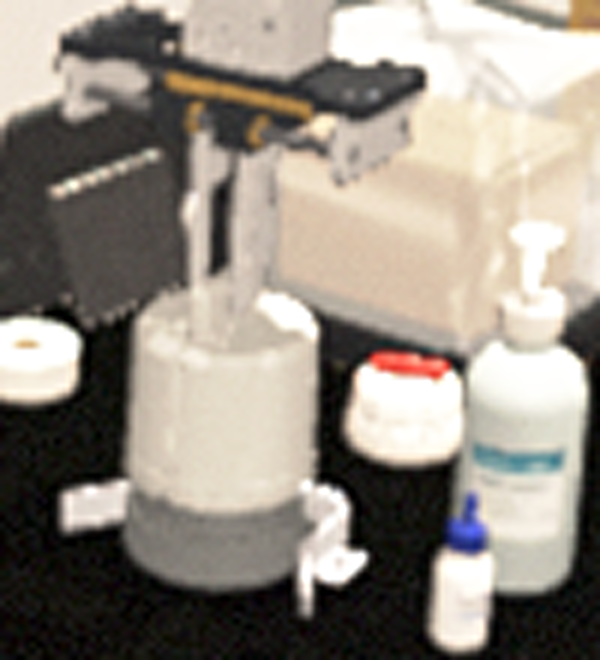

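Emit:
servo_tool(
  moves=[
    [[0,0,0,0,0,0.004,1],[0,0,0,0,0,0.008,1],[0,0,0,0,0,0.012,1],[0,0,0,0,0,0.016,1],[0,0,0,0,0,0.018,1],[0,0,0,0,0,0.018,1]],
  ],
)

```text
time_s: 19.05
ee_pos: [0.635, -0.0328, 0.1291]
eef_rot: [3.141, 0.0, 2.993]
force: [-0.3, 0.6, -2.1]
grip_width: 0.0117
```

Emit:
servo_tool(
  moves=[
    [[0,0,0,0,0,0.003,1],[0,0,0,0,0,0.006,1],[0,0,0,0,0,0.009,1],[0,0,0,0,0,0.009,1]],
  ],
)

```text
time_s: 19.38
ee_pos: [0.6348, -0.0328, 0.1242]
eef_rot: [3.141, -0.0, 2.993]
force: [0.0, -1.1, -1.6]
grip_width: 0.0113
```

Rim height is about 31 mm, below both the lip and tab tops, with no contact force, so the keyway is over the tab. I'll lower the last few millimetres.

Emit:
servo_tool(
  moves=[
    [[0,0,0,0,0,0.002,1],[0,0,0,0,0,0.004,1],[0,0,0,0,0,0.006,1],[0,0,0,0,0,0.006,1]],
  ],
)

```text
time_s: 19.72
ee_pos: [0.6349, -0.0328, 0.1212]
eef_rot: [3.141, -0.0, 2.993]
force: [0.2, 0.2, -0.9]
grip_width: 0.0118
```

Emit:
servo_tool(
  moves=[
    [[0,0,0,0,0,0.001,1],[0,0,0,0,0,0.002,1],[0,0,0,0,0,0.002,1]],
  ],
)

```text
time_s: 19.97
ee_pos: [0.635, -0.0327, 0.1211]
eef_rot: [3.141, 0.001, 2.993]
force: [-3.4, 1.6, 6.3]
grip_width: 0.0119
```

Emit:
servo_tool(
  moves=[
    [[0,0,0,0,0,-0.001,0.5],[0,0,0,0,0,-0.001,0.5],[0,0,0,0,0,-0.001,0.5],[0,0,0,0,0,-0.001,0.5],[0,0,0,0,0,-0.05,0.5],[0,0,0,0,0,-0.12,0.5],[0,0,0,0,0,-0.18,0.5],[0,0,0,0.08,0,-0.2,0.5],[0,0,0,0.16,0,-0.2,0.5],[0,0,0,0.24,0,-0.2,0.5],[0,0,0,0.3,0,-0.2,0.5],[0,0,0,0.3,0,-0.2,0.5]],
  ],
)

```text
time_s: 20.97
ee_pos: [0.4828, -0.0098, 0.2214]
eef_rot: [3.141, 0.0, 2.993]
force: [0.0, -0.4, -0.3]
grip_width: 0.0469
```

```bash
python3 - <<'E'
from h import *
o=get_obs(); print(o["time_s"],o["ee_pos"],o["grip_width"],o["force"])
c=camera("wrist"); cv2.imwrite("pics/w17.png",c["color"][:,:,::-1])
s=camera("scene"); crop(s["color"],340,150,440,240,8,"pics/s17.png")
t=camera("top"); crop(t["color"],240,120,460,280,3.6,"pics/top17.png")
E
```

```text
20.9667 [ 0.48282548 -0.00982049  0.22135005] 0.04687609054470626 [ 0.03209784 -0.37995743 -0.25947924]
```

View pics/s17.png

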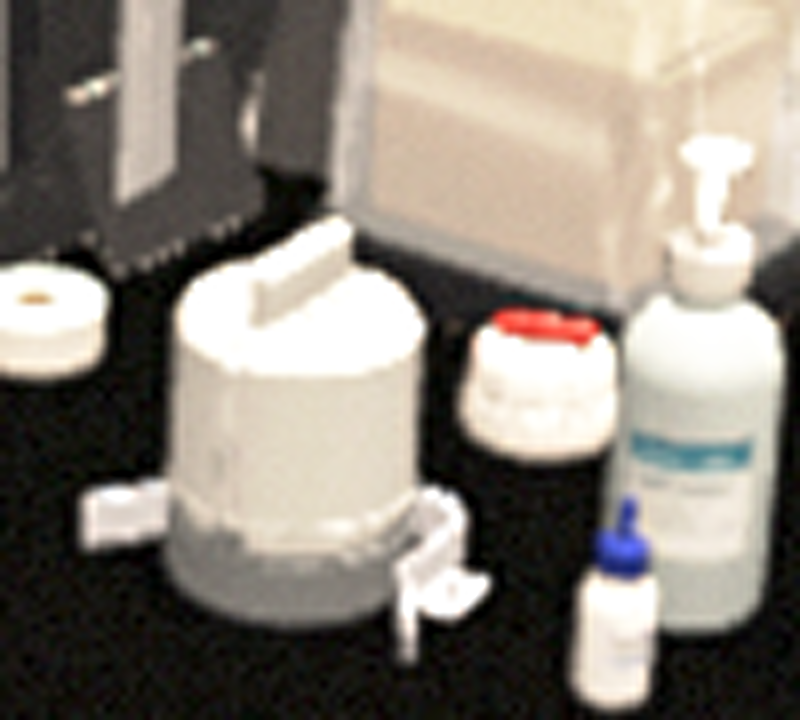

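View pics/w17.png

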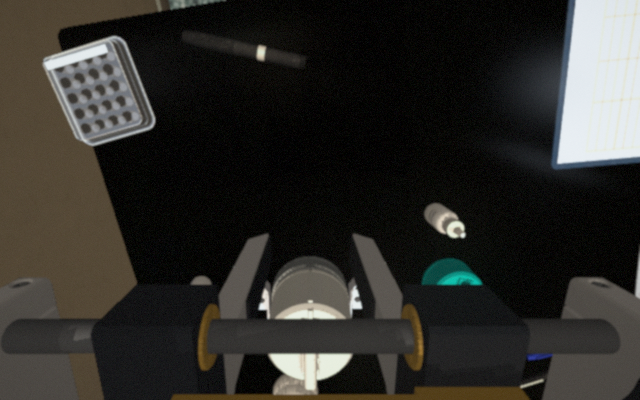

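View pics/top17.png

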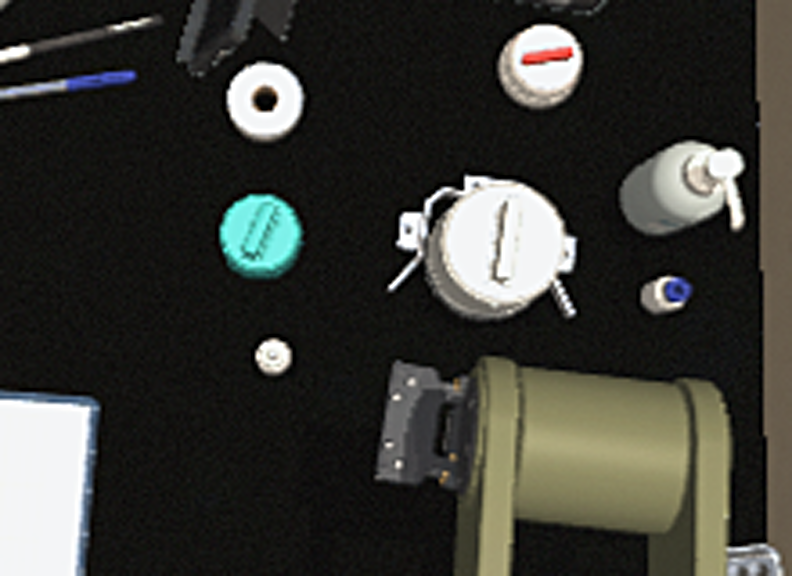

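```bash
python3 - <<'E'
from h import *
s=camera("scene"); b=(.6345,-.033)
L=[(circ(s,*b,.116,.0495,300),(0,0,255)),(circ(s,*b,.028,.0495,300),(0,200,0)),(circ(s,*b,0,.05,300),(255,0,255))]
overlay(s,L,345,165,415,240,10,"pics/s18.png")
c=camera("wrist"); L=[(circ(c,*b,.028,.0495,300)-[1.4,0],(0,200,0)),(circ(c,*b,0,.05,300)-[1.4,0],(255,0,255))]
overlay(c,L,250,240,370,330,6,"pics/w18.png")
E
```

```text
(no output)
```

View pics/s18.png

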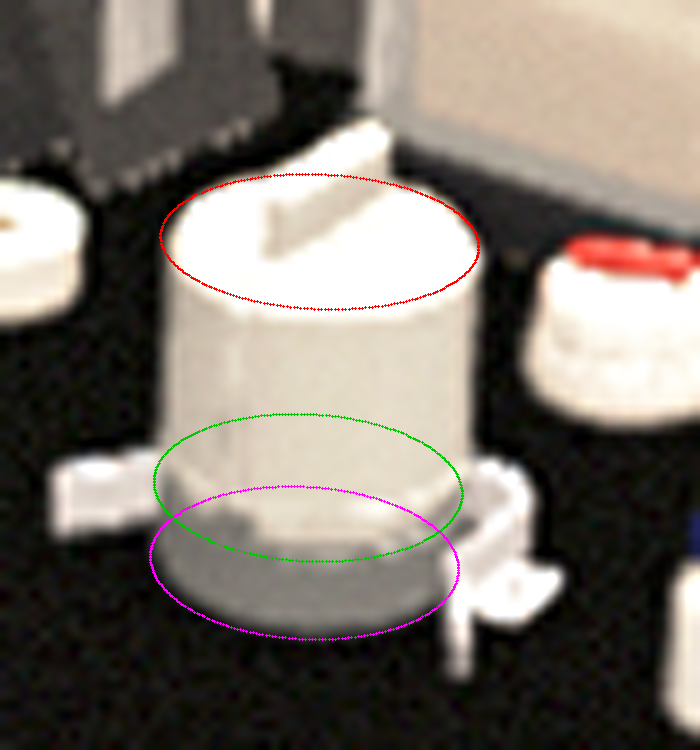

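View pics/w18.png

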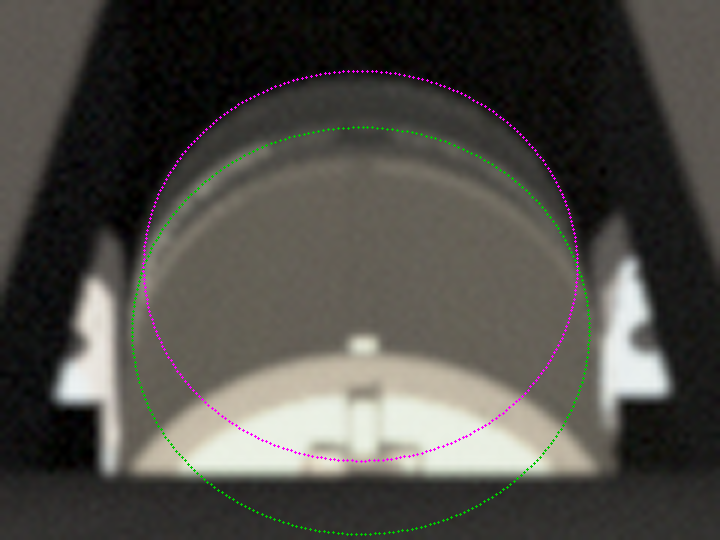

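```bash
python3 - <<'E'
from h import *
c=camera("wrist"); im=c["color"][235:300,255:365,::-1].astype(float)
im=np.clip(im*1.6,0,255).astype(np.uint8)
cv2.imwrite("pics/w19.png",cv2.resize(im,None,fx=7,fy=7,interpolation=cv2.INTER_CUBIC)); print(get_obs()["time_s"])
E
```

```text
21.2667
```

View pics/w19.png

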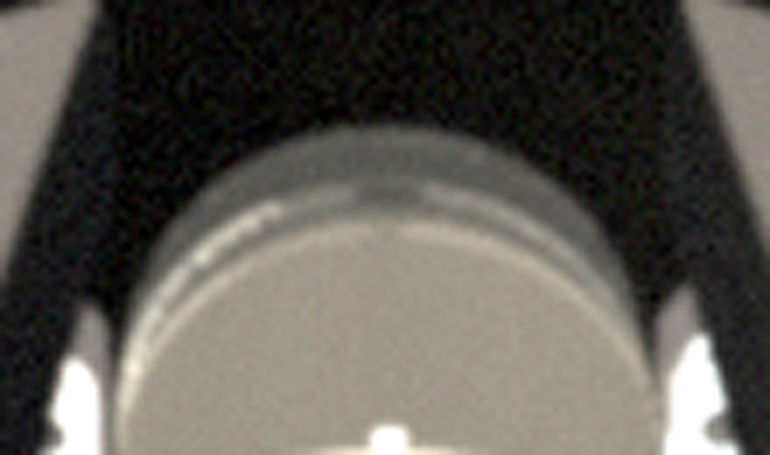

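```bash
python3 - <<'E'
from h import *
o=get_obs(); R=Ro.from_euler('xyz',o["eef_rot"])
for s in (1,-1):
    T=R*Ro.from_rotvec([0,s*np.radians(30),0]); print(s,T.apply([0,0,1]))
print(np.round(R.inv().apply(np.array([.485,-.0105,.14])-o["ee_pos"])/.5,4))
E
```

```text
1 [-0.49431841  0.07469529 -0.86606577]
-1 [ 0.49462782 -0.07357923 -0.86598465]
[ 0.0046 -0.0004  0.1614]
```

Emit:
servo_tool(
  moves=[
    [[0,-0.07,0,0,0,0.03,0.5],[0,-0.14,0,0,0,0.06,0.5],[0,-0.2,0,0,0,0.1,0.5],[0,-0.27,0,0,0,0.14,0.5],[0,-0.333,0,0,0,0.16,0.5],[0,-0.333,0,0,0,0.16,0.5],[0,-0.333,0,0,0,0.16,0.5]],
  ],
)

```text
time_s: 21.85
ee_pos: [0.4871, -0.0107, 0.1404]
eef_rot: [3.141, 0.519, 2.992]
force: [0.9, 0.4, -0.2]
grip_width: 0.0473
```

```bash
python3 - <<'E'
from h import *
c=camera("wrist"); print(proj(c,[[.585,-.026,.03]]))
b=(.6345,-.033)
im=np.clip(c["color"].astype(float)*1.5,0,255).astype(np.uint8)
crop(im,230,130,390,310,4.4,"pics/w20.png")
E
```

```text
[[310.79361804 221.69023144]]
```

View pics/w20.png

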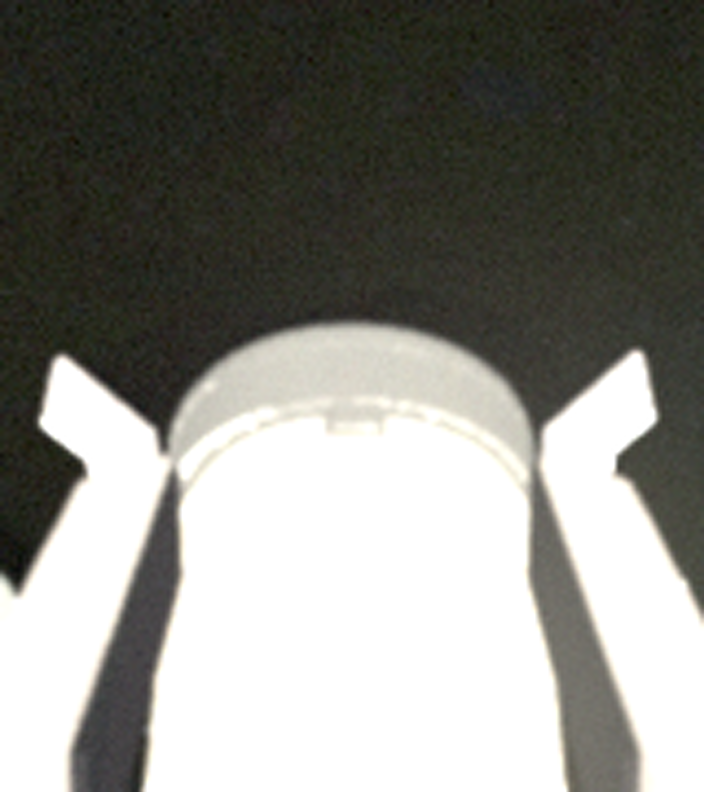

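The tab at about (355,420) in the crop sits inside the notch, and the rim seam is level on both sides. Nothing is touching the parts, so I'm handing in.

```bash
python3 -c "
from station import *
print(hand_in()); print(get_obs()['time_s'])"
```

```text
the job is handed in; nothing more can be done
None
the job is handed in; nothing more can be done
```

The canister is packed and the job was handed in at about 22 s, well inside the 72 s limit. `hand_in()` gives no verdict, so this rests on my own checks.

- **Base:** I slid it in two pushes with the half-open fingers until it was home against the back stop, where the push force rose to about 21 N. It stayed on the table throughout.
- **Inner cup:** I placed the white one and left the purple and turquoise look-alikes alone. It seated with its rim at about 36 mm, as specified, and looked upright in the scene view.
- **Cover:** I turned it to match the tab, at about 171.5°, and lowered it. There was no contact force down past the tab top, then seating contact with its rim at about 28 mm. A close tilted wrist view showed the tab inside the keyway and an even seam.
- **Other items:** In the last top view the bottles and label roll looked to be where they started, and the gripper was clear of everything.

**Disagreements:** The cameras and the push geometry disagreed by 1–3 mm on where the base and cup were. I chose values between them, and both parts went on without catching. A first straight-down wrist view seemed to show a gap at the cover's rim, but the tilted view showed it was flush.

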